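Put the bench tools away and lock the chest drawer

TASK

Put the tools lying on the bench (up to two pliers, a wooden ring clamp and a yellow bur case; not all are always there) away in the drawer of the grey chest and leave it locked. Turn the clamp knob fully free, lift the red stay by the hood hinge all the way up and pull the drawer well out; lay all the tools flat in it, push the drawer fully home, press the stay back down, turn the clamp knob all the way back over it, and finally close the blue hood. Leave the bur block, the stone tray and the round vise where they stand.

Things in the scene. Friction and masses are not known exactly. Their poses are not given: they have to be found in the camera images.
- chest: low grey bench chest, fixed, 240 deep (x) x 280 wide (y) x 75 mm high to its flat top. Origin: centre of its underside on the bench. Its own x points from the drawer front to the back, z up. Red stay and black knob stand on the back half of the top, under the hood: stay at (48, 45), knob at (48, -45) mm in chest axes
- drawer (a joint): drawer slide (m): 0 shut, 0.135 fully out, moving along the chest's -x; about 2 N friction, stays where left. Cannot move while the stay is down (only about 4 mm of play); shut it fully before lowering the stay
- drawer_handle (a point): middle of the drawer's steel bar handle, 100 mm long along the chest's y, 35 mm in front of the blue drawer front, 50 mm above the bench. It is pinched from above with the fingers on either side along the chest's x
- drawer_in (a point): centre of the drawer's inner floor (grey, 12 mm above the bench), axes as the chest's; moves with the drawer. Inside 150 (x) x 240 mm (y), side and back walls 40 mm high, front 60. Fully out, its x from -75 to +60 mm lies open in front of the chest; the chest top (underside at 71 mm) covers the rest
- stay (a joint): height of the locking stay (m): 0 down (drawer locked), 0.035 fully up (drawer free); stiff vertical slide, 5 to 6 N to lift, stays where left. It cannot be lifted while the clamp knob is over it, and the hood cannot close while it is up
- stay_grip (a point): grip point on the red upright plate of the stay: 14 mm thick (chest x), 40 mm wide (chest y); the point is 110 mm above the bench when down, 11 mm below the top of the plate. Its steel foot flange (top at 83 mm) reaches towards the knob; its rod goes down into the drawer's catch
- knob (a joint): clamp knob angle (rad): 0 locked, with the brass tongue over the stay's foot flange; 1.2 fully free, stop at both ends. Grows anticlockwise seen from above. Friction 0.06 N m, stays where left
- knob_grip (a point): grip point on the knob's black bar, on its vertical axis, 112 mm above the bench (bar 44 long x 14 thick, top at 122 mm). At 0 rad the bar and the brass tongue (60 mm long, from the axis) point along the chest's +y, towards the stay, and turn with the joint
- hood (a joint): hood angle (rad): 0 closed down on the chest, 1.75 thrown fully back; stiff hinge (0.26 N m), stays at any angle; the hood weighs 0.3 kg
- hood_hinge (a point): middle of the hood's hinge line (along the chest's y), at the back of the chest, 75 mm above the bench
- hood_handle (a point): middle of the hood's round steel bar handle (100 mm long, along the chest's y), 35 mm off the front skirt: 160 mm in front of the hinge and 52 mm above it when closed, on top when the hood is thrown back. The bar can turn between finger pads on either side of it. It is 11 mm thick. Hood: blue cover 125 x 240 x 60 mm, skirts in front and at the sides
- pliers_red: pliers with red handles, lying flat: 105 mm long, steel pivot block at the middle 40 long x 22 wide x 16 mm high, nose 14 mm wide towards +x, two closed-up handles towards -x, 30 mm wide over all and 14 high; 110 g, rigid. Origin: centre of the pivot block, on the underside; x lengthwise, z up. Grip across the pivot block (along y)
- pliers_blue: pliers with blue handles, lying flat: 105 mm long, steel pivot block at the middle 40 long x 22 wide x 16 mm high, nose 14 mm wide towards +x, two closed-up handles towards -x, 30 mm wide over all and 14 high; 110 g, rigid. Origin: centre of the pivot block, on the underside; x lengthwise, z up. Grip across the pivot block (along y)
- ring_clamp: wooden ring clamp, a bar 104 long (x) x 26 wide (y) x 24 mm high with a brass band, 80 g. Origin: centre of its underside
- bur_case: closed yellow bur case, 100 long (x) x 34 wide (y) x 22 mm high, 100 g. Origin: centre of its underside
- bur_block: bystander: wooden block 80 x 60 mm with burs standing in it, 54 mm high. Origin: centre of its underside
- stone_tray: bystander: white stone tray 110 x 85 x 13 mm. Origin: centre of its underside
- bench_vise: bystander: round steel ball vise on a rubber foot, 90 mm across, 50 mm high. Origin: centre of its underside
Mind the look-alikes: they are no part of the job. Several things have the shape of the bur_case; the one meant has the colours described above.

How it is judged:
By the outcome, as a careful person would: the job done as asked, in the order asked, and still so for the second after the job is handed in, with the robot touching nothing.
Of pliers_red, pliers_blue, ring_clamp, bur_case only 2 to 4 are there at a start; the rules pass over those that are not, and their reading is None.
At some moment in a run one of pliers_red, pliers_blue, ring_clamp, bur_case may be knocked a few centimetres aside while the robot is not near it.
Once in a run the grip may slacken for a moment while it holds something.
It also fails if it takes over 208 s, if anything falls off the work surface, if the arm or the gripper's body presses on something with over 40 N, if the wrist force passes 120 N, or if a joint passes its speed limit or range.

ROBOT

A 6-joint arm with a two-finger parallel gripper is mounted at the origin on the work surface. World frame = base frame: x ahead of the robot, y to its left, z up, the work surface at z = 0. Lengths are in m, angles in rad, forces in N, time in s.
With the tool pointing down it reaches from about 0.35 to 0.975 m from the base axis. Payload 4.9 kg.
Tool frame: the origin (TCP) lies at the very end of the fingers, on their centre line; the grasp point (between the pads) lies behind it (manip.pinch_z is the y of the grasp point in the tool frame, in m); y points along the fingers, x is the direction in which the jaws open and shut, and the axes are right-handed (so a half turn about y gives the same grasp; the last joint's range is limited). The gripper opens to 85 mm and grips with 20 to 120 N. Pads are 22 mm wide; open, the fingers measure 114 mm over their backs; the gripper's body (76 mm by 85 mm) begins 54 mm behind the grasp point. The pads swing forward as they close: fully open they stand 13 mm farther back than shut.
Start: joints at [1.207, 0.053, 1.613, -0, 1.476, -0.119], TCP at [0.151, 0.606, 0.231] pointing down, gripper open.
Joint ranges: [-3.01, 3.01], [-1.01, 2.22], [0.06, 2.58], [-1.02, 4.17], [0.09, 2.62], [-3.14, 3.14]. Speed limits (rad/s): [2.57, 2.57, 3.14, 3.14, 3.14, 3.14].

INTERFACE

Orientations are given as a unit quaternion [w, x, y, z].
In Python, from plant import manip gives the robot as it stands.
- The arm moves only by the tool drive_tool, never from a script. Its argument "motion" is a list of rows, each a list of 3 entries, a list of its own where there are three numbers: the shift along the tool's x, y, z in units of 25 mm (1.0 is 25 mm), then the turn, a rotation vector about the tool's x, y, z in units of 5 degrees (1.0 is 5 degrees), then the closure, from -1 (fully open) to 1 (shut). A call has 1 to 12 rows; each row shifts and turns the commanded pose from where the row before left it, along the tool's axes as they then stand; what a row does not reach is not made up. A row lasts 1/10 s, in which the tool goes at most 50 mm and 8.59 degrees, less where a joint would pass 70% of its speed; a pose out of reach is approached as far as the arm can. A call is refused whole if a number of a shift passes 1 or a number of a turn 1, either way. A call with a gripper value outside its range is refused whole. The fingers move at their own pace and stop on an object; the grip force is fixed at half the most. Time passes only in rows, so rows that do not move let the fingers close. It gives the time, the measured TCP pose, the force and the opening at its end, in the units of the state.
- manip.state(): the state, without advancing time (a new reading comes with each control period).
- manip.grab_frame(name): name is "scene" or "side" or "wrist"; returns a dict with "img" (400x640x3 uint8, blue, green, red), "range_z" (400x640 float32, m along the optical axis (not along the pixel's ray), 0 where there is no reading), "camera_matrix" (3x3 intrinsics, pixels), "world_from_camera" (4x4, takes a point from camera to world coordinates); the wrist camera has in their place "T_tool_cam" (4x4, takes a point from camera to tool coordinates, whose origin is the TCP and whose axes are the tool frame's). Camera axes: x right, y down, z forward; pixel columns grow to the right and rows downward; lengths in m; the calibration is good to about 2 mm. The wrist camera is an equidistant fisheye: a pixel r from the principal point sees the ray r / f radians off the axis. A picture is of the moment at which its call begins: read the wrist's pose just before it.
- manip.job_done(): hands the job in, once; it reports no verdict.
The state is a dict: "time": time; "joint_pos": joint angles; "joint_vel": joint speeds; "joint_efforts": joint torques, N m; "tool_pos": TCP position; "tool_rot": TCP orientation; "contact_force": force on the tool from outside, world axes, zero at the start; "ft_torque": the same for the moment, N m; "gripper_width": opening from 0.0 (shut) to 1.0 (fully open).
Only numpy, scipy, OpenCV 4.12 (cv2) and the standard library are available. Lean on these libraries where they do the work, as an engineer would, in place of code of your own. Each camera call takes 0.05 s, during which the arm holds its last target. There are 200 camera calls.

## Working session

There is one attempt and no reset: what is moved stays moved. The work goes in short steps, Python scripts to look and compute and a tool call to move; the robot and the scene stay as the last step left them, time stands still between calls to the robot, and variables do not carry over. Pictures are saved under pics/ and viewed, about 12 in all and at most 16, crops included, and the job is handed in when it is done.

Besides the shell and the picture viewer there is one more tool, called in YAML: its name, and indented under it one key for each argument. drive_tool: Moves the arm, as the interface text tells. Its arguments: {"type":"object","properties":{"motion":{"type":"array","items":{"type":"array"}}},"required":["motion"]}

```bash
ls; mkdir -p pics
cat > h.py <<'E'
import numpy as np, cv2
from plant import manip
from scipy.spatial.transform import Rotation as R
def grab(n):
    f=manip.grab_frame(n); return f
def pts(f):
    K=f["camera_matrix"]; z=f["range_z"]; v,u=np.mgrid[0:z.shape[0],0:z.shape[1]]
    c=np.stack([(u-K[0,2])/K[0,0]*z,(v-K[1,2])/K[1,1]*z,z],-1)
    T=f["world_from_camera"]; return c@T[:3,:3].T+T[:3,3]
def ray(f,u,v,h):
    K=f["camera_matrix"];T=f["world_from_camera"]
    d=T[:3,:3]@np.array([(u-K[0,2])/K[0,0],(v-K[1,2])/K[1,1],1]); o=T[:3,3]
    return o+d*(h-o[2])/d[2]
def rot():
    w,x,y,z=manip.state()["tool_rot"]; return R.from_quat([x,y,z,w])
E
python3 - <<'E'
from h import *
import pickle
s=manip.state(); print({k:np.round(v,3) for k,v in s.items()}, manip.pinch_z); print(rot().as_matrix().round(3))
for n in("scene","side"):
    f=grab(n); cv2.imwrite(f"pics/{n}0.png",f["img"]); pickle.dump(f,open(n+".pkl","wb")); print(n,f["camera_matrix"].round(1).tolist(),f["world_from_camera"].round(3).tolist())
E
```

```text
pics
{'time': np.float64(0.0), 'joint_pos': array([ 1.207,  0.053,  1.614,  0.   ,  1.476, -0.119]), 'joint_vel': array([-0.001, -0.   , -0.001, -0.   , -0.   , -0.   ]), 'joint_efforts': array([-2.0000e-03, -3.9366e+01, -3.7018e+01, -0.0000e+00,  7.0000e-03,
        0.0000e+00]), 'tool_pos': array([0.151, 0.606, 0.23 ]), 'tool_rot': array([-0.557,  0.558,  0.435, -0.436]), 'contact_force': array([-0.918, -0.354,  0.348]), 'ft_torque': array([-0.033,  0.032,  0.039]), 'gripper_width': np.float64(1.002)} -0.0187
[[ 0.242 -0.001 -0.97 ]
 [ 0.97  -0.002  0.242]
 [-0.002 -1.     0.   ]]
scene [[446.0, 0.0, 316.5], [0.0, 446.0, 204.6], [0.0, 0.0, 1.0]] [[-0.671, 0.602, -0.433, 1.18], [0.741, 0.543, -0.395, 0.463], [-0.002, -0.586, -0.81, 1.207], [0.0, 0.0, 0.0, 1.0]]
side [[498.9, 0.0, 316.3], [0.0, 498.9, 195.4], [0.0, 0.0, 1.0]] [[0.715, -0.498, 0.491, -0.176], [-0.699, -0.522, 0.488, -0.853], [0.013, -0.692, -0.721, 1.222], [0.0, 0.0, 0.0, 1.0]]
```

View pics/scene0.png

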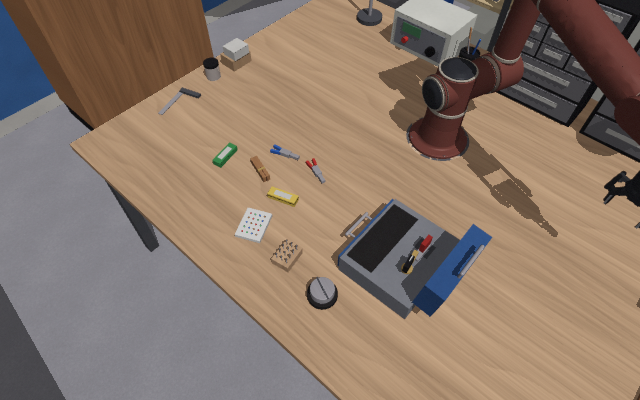

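View pics/side0.png

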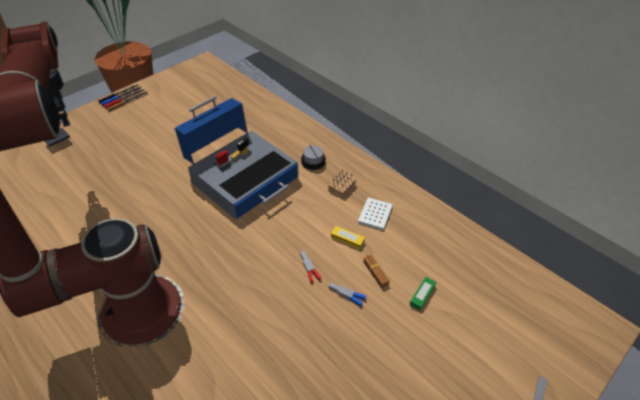

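Both views show all four tools: red pliers (scene 316,170), blue pliers (285,152), ring clamp (260,168) and a case. There are two case shapes, yellow (283,196) and green (225,154). The yellow one fits the description. The chest is at (410,255) with its hood back, and the drawer front faces the tools.

```bash
cat > det.py <<'E'
from h import *
def blob(f,P,hsv_lo,hsv_hi,zr,roi=None,amin=15):
    hsv=cv2.cvtColor(f["img"],cv2.COLOR_BGR2HSV); m=cv2.inRange(hsv,hsv_lo,hsv_hi)>0
    m&=(P[...,2]>zr[0])&(P[...,2]<zr[1])
    if roi is not None: m&=(abs(P[...,0]-roi[0])<roi[2])&(abs(P[...,1]-roi[1])<roi[2])
    n,l,st,c=cv2.connectedComponentsWithStats(m.astype(np.uint8))
    out=[]
    for i in range(1,n):
        if st[i,4]>=amin:
            Q=P[l==i]; r=cv2.minAreaRect((Q[:,:2]*1000).astype(np.float32))
            out.append((st[i,4],c[i].round(0),Q.mean(0).round(4),np.round(np.percentile(Q[:,2],[5,95]),3),np.round(r[0],1),np.round(r[1],1),round(r[2],1)))
    return out
E
python3 - <<'E'
from det import *
import pickle
col={"red":((0,150,80),(8,255,255)),"red2":((172,150,80),(180,255,255)),"blue":((105,150,60),(125,255,255)),"yellow":((22,150,120),(34,255,255)),"green":((50,100,60),(80,255,255))}
for n in("scene","side"):
    f=pickle.load(open(n+".pkl","rb")); P=pts(f)
    for k,(a,b) in col.items():
        for o in blob(f,P,a,b,(0.003,0.25)):
            if abs(o[2][1])<1 and o[2][0]>0: print(n,k,*o)
    m=(abs(P[...,2]-0.075)<0.004)
    n_,l,st,c=cv2.connectedComponentsWithStats(m.astype(np.uint8)); i=1+np.argmax(st[1:,4]); Q=P[l==i]; 
    r=cv2.minAreaRect((Q[:,:2]*1000).astype(np.float32)); print("top",st[i,4],c[i],r,cv2.boxPoints(r).round(0).tolist())
    # above bench raised comps
    m=(P[...,2]>0.006)&(P[...,2]<0.06)&(P[...,0]>0.1)&(P[...,0]<1.1)
    n_,l,st,c=cv2.connectedComponentsWithStats(m.astype(np.uint8))
    for i in range(1,n_):
        if st[i,4]>60:
            Q=P[l==i]; r=cv2.minAreaRect((Q[:,:2]*1000).astype(np.float32)); print("obj",st[i,4],c[i].round(0),np.percentile(Q[:,2],95).round(3),np.round(r[0],0),np.round(r[1],0),round(r[2]))
f=pickle.load(open("scene.pkl","rb"))["img"]; g=pickle.load(open("side.pkl","rb"))["img"]
A=cv2.resize(f[120:320,190:500],None,fx=2.5,fy=2.5,interpolation=2)
cv2.imwrite("pics/crop1.png",A)
E
```

```text
scene red 19 [314. 161.] [ 0.4067 -0.2537  0.0128] [0.007 0.018] [ 406.7 -252.7] [31.5  8.2] 57.2
scene red 25 [309. 164.] [ 0.4268 -0.2597  0.012 ] [0.006 0.017] [ 426.1 -259.1] [36.2  9.5] 75.1
scene red 103 [425. 243.] [0.4873 0.2503 0.1125] [0.091 0.123] [482.  249.1] [42.  13.7] 1.4
scene blue 46 [276. 149.] [ 0.4555 -0.3967  0.0115] [0.006 0.017] [ 455.3 -396.2] [30.  33.3] 17.7
scene blue 98 [364. 229.] [0.5425 0.0778 0.0716] [0.068 0.075] [532.9  77.9] [264.9   5.9] 1.1
scene blue 2135 [450. 271.] [0.5585 0.3573 0.1827] [0.106 0.2  ] [525.3 354.9] [242.5  68.2] 1.0
scene yellow 81 [282. 199.] [ 0.6021 -0.2167  0.0145] [0.004 0.024] [ 604.4 -218.1] [30.5 99.6] 35.2
scene green 178 [225. 155.] [ 0.6023 -0.5073  0.0174] [0.006 0.025] [ 598.  -514.5] [100.4  39. ] 11.5
top 5886 [398.20998981 251.22494054] ((527.3684692382812, 197.85955810546875), (283.8750305175781, 247.82998657226562), 1.630071997642517) [[382.0, 318.0], [389.0, 70.0], [673.0, 78.0], [666.0, 326.0]]
obj 814 [53. 11.] 0.057 [  583. -1867.] [245. 470.] 42
obj 333 [235.  60.] 0.058 [ 222. -882.] [ 85. 134.] 45
obj 
[... 1785 characters left out ...]
515625, 256.888427734375), 1.2513014078140259) [[382.0, 322.0], [388.0, 65.0], [671.0, 71.0], [666.0, 328.0]]
obj 343 [119.  99.] 0.017 [465. 919.] [ 99. 188.] 88
obj 186 [ 58. 138.] 0.036 [149. 831.] [82. 61.] 3
obj 465 [313. 157.] 0.054 [760. 118.] [123.  83.] 90
obj 1225 [248. 193.] 0.058 [462. 153.] [218. 393.] 43
obj 432 [342. 184.] 0.052 [758. -48.] [121.  79.] 10
obj 698 [375. 213.] 0.019 [ 733. -219.] [122.  89.] 25
obj 391 [348. 237.] 0.027 [ 594. -225.] [ 57. 106.] 22
obj 233 [310. 267.] 0.02 [ 433. -225.] [112.  34.] 65
obj 368 [376. 271.] 0.028 [ 560. -369.] [122.  32.] 70
obj 436 [423. 293.] 0.027 [ 602. -515.] [117.  42.] 14
obj 295 [348. 293.] 0.019 [ 448. -362.] [ 40. 113.] 9
```

View pics/crop1.png

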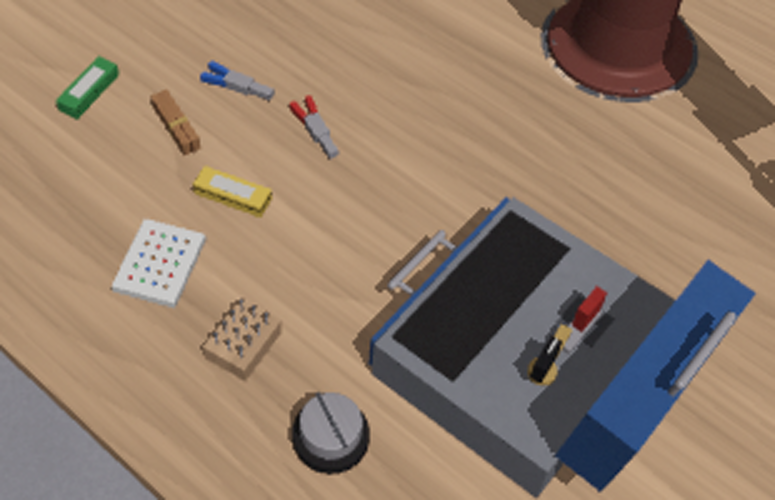

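Yellow case confirmed: crop (232,190) is yellow, and the look-alike at (88,87) is green. The chest is yawed about 91.3° with its centre at (0.528, 0.202). I'll align the tool with the chest axes and fly over the hood to the knob.

drive_tool:
  motion:
    - [[0,-0.7,0],[0,-0.765,0],-1]
    - [[0,-0.7,0],[0,-0.765,0],-1]
    - [[0,-0.7,0],[0,-0.765,0],-1]
    - [[0,-0.7,0],[0,-0.765,0],-1]
    - [[-0.88,0,-1],[0,0,0],-1]
    - [[-0.88,0,-1],[0,0,0],-1]
    - [[-0.88,0,-1],[0,0,0],-1]
    - [[-0.88,0,-1],[0,0,0],-1]
    - [[-0.88,0,-1],[0,0,0],-1]
    - [[-0.88,0,-1],[0,0,0],-1]
    - [[-0.88,0,-1],[0,0,0],-1]
    - [[-0.88,0,-1],[0,0,0],-1]

```text
time: 1.3
tool_pos: [0.356, 0.4337, 0.3007]
tool_rot: [0.494, -0.494, -0.505, 0.506]
contact_force: [-0.0, 0.5, -0.5]
gripper_width: 0.995
```

drive_tool:
  motion:
    - [[-0.84,0,-0.95],[0,0,0],-1]
    - [[-0.84,0,-0.95],[0,0,0],-1]
    - [[-0.84,0,-0.95],[0,0,0],-1]
    - [[-0.84,0,-0.95],[0,0,0],-1]
    - [[-0.84,0,-0.95],[0,0,0],-1]
    - [[-0.84,0,-0.95],[0,0,0],-1]
    - [[-0.84,0,-0.95],[0,0,0],-1]
    - [[-0.84,0,-0.95],[0,0,0],-1]
    - [[-0.84,0,-0.95],[0,0,0],-1]
    - [[0,0,0],[0,0,0],-1]

```text
time: 2.3
tool_pos: [0.5751, 0.248, 0.3001]
tool_rot: [0.495, -0.496, -0.504, 0.505]
contact_force: [-0.8, 0.3, -0.6]
gripper_width: 1.002
```

```bash
cat > chest.py <<'E'
from det import *
def off(p,lab=""):
    # offset from TCP to world point p in tool units (25mm)
    s=manip.state(); d=rot().inv().apply(np.asarray(p)-s["tool_pos"])
    print(lab,"p",np.round(p,4),"tool units",(d/0.025).round(2)); return d
def st():
    s=manip.state(); m=rot().as_matrix(); print("t",round(float(s["time"]),2),"tcp",s["tool_pos"].round(4),"psi",np.degrees(np.arctan2(m[1,0],m[0,0])).round(2),"tilt",(m[:,1]).round(3),"F",s["contact_force"].round(1),"g",round(float(s["gripper_width"]),3),"q",s["joint_pos"].round(2))
E
python3 - <<'E'
from chest import *
import pickle
st()
for n in("scene","side"):
    f=pickle.load(open(n+".pkl","rb")); P=pts(f)
    # handle bar
    m=(P[...,2]>0.046)&(P[...,2]<0.062)&(P[...,0]>.46)&(P[...,0]<.6)&(P[...,1]>.01)&(P[...,1]<.06)
    Q=P[m]; print(n,"handle",m.sum(),cv2.minAreaRect((Q[:,:2]*1000).astype(np.float32)),np.percentile(Q[:,2],[5,50,95]))
    # stay+knob tops
    for nm,x0 in(("stay",.482),("knob",.572)):
        m=(P[...,2]>0.113)&(P[...,2]<0.128)&(abs(P[...,0]-x0)<.035)&(abs(P[...,1]-.25)<.03)
        Q=P[m]; print(n,nm,m.sum(),cv2.minAreaRect((Q[:,:2]*1000).astype(np.float32)),np.percentile(Q[:,2],[5,50,95]))
s=manip.state(); r=rot(); f=grab("wrist"); cv2.imwrite("pics/w1.png",f["img"]); print(f["camera_matrix"].round(1).tolist(),f["T_tool_cam"].round(3).tolist())
E
```

```text
t 2.3 tcp [0.5751 0.248  0.3001] psi 91.04 tilt [-0.001 -0.001 -1.   ] F [-0.8  0.3 -0.6] g 1.002 q [ 0.29  0.03  1.53 -0.    1.59 -1.3 ]
scene handle 135 ((531.6535034179688, 45.67893600463867), (26.63912582397461, 108.96659851074219), 89.05868530273438) [0.04922227 0.05365803 0.05699048]
scene stay 70 ((481.083740234375, 248.66485595703125), (42.79227828979492, 14.162409782409668), 1.351015567779541) [0.11518256 0.11980772 0.12312944]
scene knob 82 ((572.2020874023438, 251.09083557128906), (47.032997131347656, 14.159550666809082), 9.101140975952148) [0.1151995  0.12182437 0.12437027]
side handle 116 ((529.0008544921875, 42.26617431640625), (29.947877883911133, 108.27717590332031), 86.71746826171875) [0.04952822 0.05383906 0.05874703]
side stay 59 ((480.9981994628906, 245.32107543945312), (19.283889770507812, 41.43244171142578), 86.80491638183594) [0.11421452 0.11965084 0.12351022]
side knob 65 ((570.5775146484375, 248.9188995361328), (48.74307632446289, 22.36865997314453), 8.422663688659668) [0.11376727 0.12065589 0.1245887 ]
[[309.7, 0.0, 324.3], [0.0, 309.7, 197.2], [0.0, 0.0, 1.0]] [[1.0, 0.0, 0.001, 0.001], [-0.0, -0.293, 0.956, -0.142], [0.0, -0.956, -0.293, 0.075], [0.0, 0.0, 0.0, 1.0]]
```

View pics/w1.png

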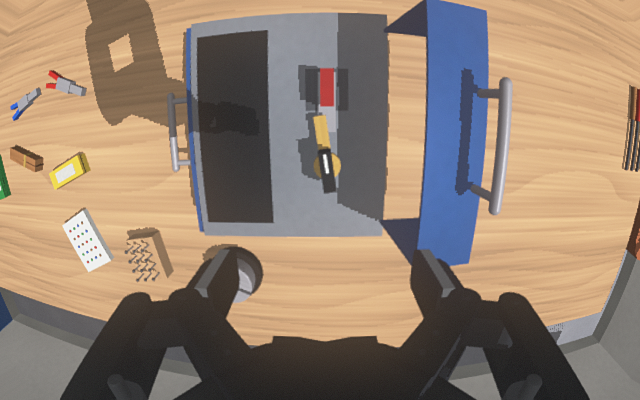

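The wrist view shows the knob bar at (325,165), turned a few degrees off the chest's y axis. The brass tongue is at (320,130), the red stay at (327,87), and the hood is back at (450,130). So the knob starts at about 0.13 rad, and I'll line the jaws up with the bar.

drive_tool:
  motion:
    - [[0.1,0,0.1],[0,-0.775,0],-1]
    - [[0,1,0],[0,-0.775,0],-1]
    - [[0,1,0],[0,0,0],-1]
    - [[0,1,0],[0,0,0],-1]
    - [[0,1,0],[0,0,0],-1]
    - [[0,1,0],[0,0,0],-1]
    - [[0,1,0],[0,0,0],-1]
    - [[0,0.8,0],[0,0,0],-1]
    - [[0,0.8,0],[0,0,0],-1]
    - [[0,0.5,0],[0,0,0],-1]
    - [[0,0,0],[0,0,0],-1]

```text
time: 3.45
tool_pos: [0.5684, 0.2532, 0.0962]
tool_rot: [0.46, -0.458, -0.537, 0.539]
contact_force: [-0.4, 1.0, -0.9]
gripper_width: 1.001
```

drive_tool:
  motion:
    - [[0,0,0],[0,0,0],0.5]
    - [[0,0,0],[0,0,0],1]
    - [[0,0,0],[0,0,0],1]
    - [[0,0,0],[0,0,0],1]
    - [[0,0,0],[0,0,0],1]
    - [[0,0,0],[0,0,0],1]
    - [[0,0,0],[0,0,0],1]
    - [[0,0,0],[0,0,0],1]
    - [[0,0,0],[0,0,0],1]
    - [[0,0,0],[0,0,0],1]

```text
time: 4.45
tool_pos: [0.5715, 0.2509, 0.0999]
tool_rot: [0.458, -0.46, -0.537, 0.539]
contact_force: [-0.0, -7.5, 4.5]
gripper_width: 0.152
```

```bash
python3 -c "
from chest import *
st()"
```

```text
t 4.45 tcp [0.5715 0.2509 0.0999] psi 99.01 tilt [ 0.001 -0.004 -1.   ] F [-0.  -7.5  4.5] g 0.152 q [ 0.3   0.16  1.72 -0.    1.26 -1.43]
```

drive_tool:
  motion:
    - [[0,0,0],[0,-1,0],1]
    - [[0,0,0],[0,-1,0],1]
    - [[0,0,0],[0,-1,0],1]
    - [[0,0,0],[0,-1,0],1]
    - [[0,0,0],[0,-1,0],1]
    - [[0,0,0],[0,-1,0],1]
    - [[0,0,0],[0,-1,0],1]
    - [[0,0,0],[0,-1,0],1]
    - [[0,0,0],[0,-1,0],1]
    - [[0,0,0],[0,-1,0],1]
    - [[0,0,0],[0,-1,0],1]
    - [[0,0,0],[0,-0.5,0],1]

```text
time: 5.65
tool_pos: [0.5712, 0.2511, 0.0999]
tool_rot: [0.143, -0.144, -0.691, 0.694]
contact_force: [-0.9, -6.5, 4.0]
gripper_width: 0.154
```

drive_tool:
  motion:
    - [[0,0,0],[0,-0.5,0],1]
    - [[0,0,0],[0,-0.5,0],1]
    - [[0,0,0],[0,-0.3,0],1]
    - [[0,0,0],[0,0,0],1]
    - [[0,0,0],[0,0,0],1]

```text
time: 6.15
tool_pos: [0.5711, 0.2511, 0.0999]
tool_rot: [0.106, -0.106, -0.698, 0.7]
contact_force: [-1.7, -6.3, 4.6]
gripper_width: 0.145
```

```bash
python3 -c "
from chest import *
st(); print(manip.state()['ft_torque'])"
```

```text
t 6.15 tcp [0.5711 0.2511 0.0999] psi 162.72 tilt [-0.    -0.003 -1.   ] F [-1.7 -6.3  4.6] g 0.145 q [ 0.3   0.16  1.72 -0.    1.26 -2.54]
[-1.13584743  0.37544093 -1.52863432]
```

drive_tool:
  motion:
    - [[0,0,0],[0,0.3,0],-0.3]
    - [[0,0,0],[0,0,0],-0.3]
    - [[0,0,0],[0,0,0],-0.3]
    - [[0,0,0],[0,0,0],-0.3]
    - [[0,-0.8,0],[0,0,0],-0.3]
    - [[0,-1,0],[0,0,0],-0.3]
    - [[0,-1,0],[0,1,0],-0.3]
    - [[0,0,0],[0,1,0],-0.5]
    - [[0,0,0],[0,1,0],-0.5]
    - [[0,0,0],[0,1,0],-0.5]
    - [[0,0,0],[0,1,0],-0.5]
    - [[0,0,0],[0,1,0],-0.5]

```text
time: 7.35
tool_pos: [0.5705, 0.2533, 0.1687]
tool_rot: [0.291, -0.291, -0.644, 0.644]
contact_force: [-0.9, -0.1, -0.9]
gripper_width: 0.748
```

drive_tool:
  motion:
    - [[0,0,0],[0,1,0],-0.5]
    - [[0,0,0],[0,1,0],-0.5]
    - [[0,0,0],[0,1,0],-0.5]
    - [[0,0,0],[0,1,0],-0.5]
    - [[0,0,0],[0,1,0],-0.5]
    - [[0,0,0],[0,1,0],-0.5]
    - [[0,0,0],[0,1,0],-0.5]
    - [[0,0,0],[0,1,0],-0.5]
    - [[0,0,0.9],[0,0,0],-0.5]
    - [[0,0,0.9],[0,0,0],-0.5]
    - [[0,0,0.9],[0,0,0],-0.5]
    - [[0,0,0.9],[0,0,0],-0.5]

```text
time: 8.55
tool_pos: [0.4797, 0.2508, 0.1686]
tool_rot: [0.493, -0.493, -0.507, 0.507]
contact_force: [-1.1, -0.1, -0.3]
gripper_width: 0.747
```

```bash
python3 -c "
from chest import *
st(); off([.4811,.2490,.095])
f=grab('scene'); P=pts(f)
m=(P[...,2]>0.113)&(P[...,2]<0.128)&(abs(P[...,0]-.572)<.035)&(abs(P[...,1]-.25)<.03)
print(m.sum(),cv2.minAreaRect((P[m][:,:2]*1000).astype(np.float32)))
print(P[m][:,2].max(), ); m=(P[...,2]>0.09)&(P[...,2]<0.128)&(abs(P[...,0]-.482)<.035)&(abs(P[...,1]-.25)<.03);print(m.sum())
cv2.imwrite('pics/c2.png',cv2.resize(f['img'][200:330,330:500],None,fx=4,fy=4,interpolation=2))"
```

```text
t 8.55 tcp [0.4797 0.2508 0.1686] psi 91.55 tilt [-0.  0. -1.] F [-1.1 -0.1 -0.3] g 0.747 q [ 0.34 -0.1   1.87  0.    1.37 -1.25]
 p [0.4811 0.249  0.095 ] tool units [-0.07  2.94 -0.05]
94 ((571.4457397460938, 251.29608154296875), (42.84876251220703, 16.889217376708984), 68.64472198486328)
0.1259943141529818
110
```

View pics/c2.png

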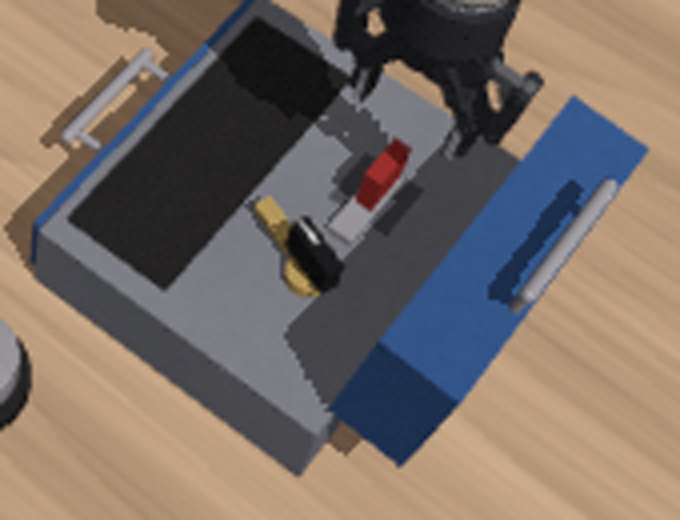

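The knob now points well away from the stay (bar at crop (315,250), tongue at (268,212)), so it is at its free stop. Next, the stay.

drive_tool:
  motion:
    - [[-0.07,0.9,-0.05],[0,0,0],-0.5]
    - [[0,1,0],[0,0,0],-0.5]
    - [[0,1,0],[0,0,0],-0.5]
    - [[0,0,0],[0,0,0],-0.5]
    - [[0,0,0],[0,0,0],1]
    - [[0,0,0],[0,0,0],1]
    - [[0,0,0],[0,0,0],1]
    - [[0,0,0],[0,0,0],1]
    - [[0,0,0],[0,0,0],1]
    - [[0,0,0],[0,0,0],1]
    - [[0,0,0],[0,0,0],1]
    - [[0,0,0],[0,0,0],1]

```text
time: 9.8
tool_pos: [0.4832, 0.2485, 0.0983]
tool_rot: [-0.493, 0.494, 0.507, -0.506]
contact_force: [-0.6, -4.5, 6.2]
gripper_width: 0.152
```

drive_tool:
  motion:
    - [[0,-0.2,0],[0,0,0],1]
    - [[0,-0.2,0],[0,0,0],1]
    - [[0,-0.2,0],[0,0,0],1]
    - [[0,-0.2,0],[0,0,0],1]
    - [[0,-0.2,0],[0,0,0],1]
    - [[0,-0.2,0],[0,0,0],1]
    - [[0,-0.2,0],[0,0,0],1]
    - [[0,-0.1,0],[0,0,0],1]
    - [[0,0,0],[0,0,0],1]

```text
time: 10.7
tool_pos: [0.4831, 0.2484, 0.1333]
tool_rot: [-0.493, 0.494, 0.507, -0.506]
contact_force: [6.2, -2.6, -6.0]
gripper_width: 0.149
```

```bash
python3 -c "
from chest import *
st()"
```

```text
t 10.7 tcp [0.4831 0.2484 0.1333] psi 91.5 tilt [ 0.003 -0.001 -1.   ] F [ 6.2 -2.6 -6. ] g 0.149 q [ 0.34 -0.06  1.9  -0.    1.31 -1.26]
```

drive_tool:
  motion:
    - [[0,-0.12,0],[0,0,0],1]
    - [[0,-0.08,0],[0,0,0],1]
    - [[0,0,0],[0,0,0],1]

```text
time: 11.0
tool_pos: [0.4829, 0.2483, 0.1336]
tool_rot: [-0.493, 0.494, 0.507, -0.506]
contact_force: [17.6, 2.4, -26.8]
gripper_width: 0.15
```

```bash
python3 -c "
from chest import *
st()"
```

```text
t 11.0 tcp [0.4829 0.2483 0.1336] psi 91.48 tilt [ 0.004 -0.    -1.   ] F [ 17.6   2.4 -26.8] g 0.15 q [ 0.34 -0.06  1.9  -0.    1.31 -1.26]
```

drive_tool:
  motion:
    - [[0,0.15,0],[0,0,0],1]
    - [[0,0,0],[0,0,0],0.2]
    - [[0,0,0],[0,0,0],0.2]
    - [[0,0,0],[0,0,0],0.2]
    - [[0,-1,0],[0,0,0],0.2]
    - [[0,-1,0],[0,0,0],0.2]
    - [[0,-0.5,0],[0,0,0],0.2]
    - [[-0.95,0,-0.2],[0,0,0],0.2]
    - [[-0.95,0,-0.2],[0,0,0],0.2]
    - [[-0.95,0,-0.2],[0,0,0],0.2]
    - [[-0.95,0,-0.2],[0,0,0],0.2]
    - [[-0.95,0,-0.2],[0,0,0],0.2]

```text
time: 12.2
tool_pos: [0.5101, 0.1302, 0.1976]
tool_rot: [-0.493, 0.493, 0.507, -0.507]
contact_force: [0.7, -0.3, -0.2]
gripper_width: 0.403
```

drive_tool:
  motion:
    - [[-0.95,0,-0.2],[0,0,0],0.2]
    - [[-0.95,0,-0.2],[0,0,0],0.2]
    - [[-0.95,0,-0.2],[0,0,0],0.2]
    - [[-0.95,0,-0.2],[0,0,0],0.2]
    - [[0,1,0],[0,0,0],0.2]
    - [[0,1,0],[0,0,0],0.2]
    - [[0,1,0],[0,0,0],0.25]
    - [[0,0,0],[0,0,0],0.25]

```text
time: 13.0
tool_pos: [0.5296, 0.0368, 0.1183]
tool_rot: [0.496, -0.491, -0.505, 0.508]
contact_force: [-0.7, 0.1, -0.0]
gripper_width: 0.371
```

```bash
python3 -c "
from chest import *
st(); off([.5311,.0351,.033])
for n in('scene','side'):
    f=grab(n); P=pts(f)
    m=(P[...,2]>0.145)&(P[...,2]<0.17)&(abs(P[...,0]-.482)<.035)&(abs(P[...,1]-.25)<.03); print(n,m.sum(), P[m][:,2].mean() if m.any() else '')
    g=f['img']; K=f['camera_matrix']
    T=np.linalg.inv(f['world_from_camera']); c=T[:3,:3]@np.array([.531,.035,.06])+T[:3,3]; u=K@c; u=(u[:2]/u[2]).astype(int); print(u)
    if n=='side': cv2.imwrite('pics/c3.png',cv2.resize(g[u[1]-60:u[1]+60,u[0]-80:u[0]+80],None,fx=4,fy=4,interpolation=2))
"
```

```text
t 13.0 tcp [0.5296 0.0368 0.1183] psi 91.52 tilt [-0.008  0.001 -1.   ] F [-0.7  0.1 -0. ] g 0.371 q [-0.07 -0.07  1.93  0.    1.29 -1.67]
 p [0.5311 0.0351 0.033 ] tool units [-0.07  3.41 -0.09]
scene 83 0.15427384812655567
[355 220]
side 65 0.15365928100121898
[276 192]
```

View pics/c3.png

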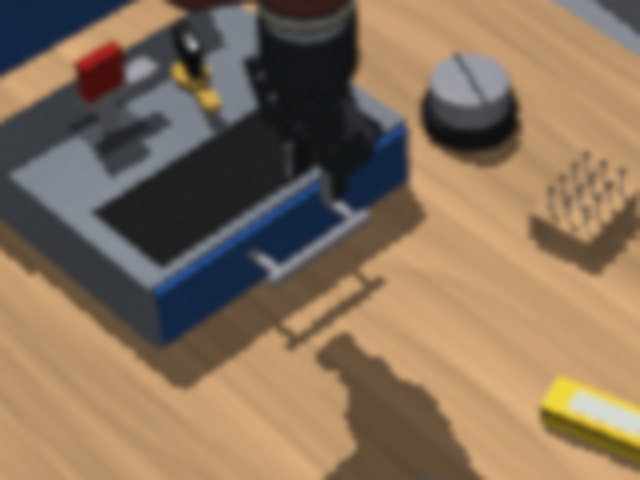

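The stay is up (plate top measured at 154 mm), and the handle bar centre at crop (318,245) projects onto my estimate. Descend, pinch and pull.

drive_tool:
  motion:
    - [[-0.07,0.8,-0.09],[0,0,0],0.25]
    - [[0,1,0],[0,0,0],0.25]
    - [[0,1,0],[0,0,0],0.25]
    - [[0,0.6,0],[0,0,0],0.25]
    - [[0,0,0],[0,0,0],0.25]
    - [[0,0,0],[0,0,0],1]
    - [[0,0,0],[0,0,0],1]
    - [[0,0,0],[0,0,0],1]
    - [[0,0,0],[0,0,0],1]
    - [[0,0,0],[0,0,0],1]
    - [[0,0,0],[0,0,0],1]

```text
time: 14.2
tool_pos: [0.5361, 0.0349, 0.0393]
tool_rot: [-0.493, 0.494, 0.507, -0.506]
contact_force: [-2.5, 2.0, 6.1]
gripper_width: 0.098
```

```bash
python3 -c "
from chest import *
st()"
```

```text
t 14.2 tcp [0.5361 0.0349 0.0393] psi 91.52 tilt [ 0.002  0.    -1.   ] F [-2.5  2.   6.1] g 0.098 q [-0.07  0.05  1.96  0.    1.13 -1.67]
```

drive_tool:
  motion:
    - [[-0.25,0,0],[0,0,0],1]
    - [[-0.5,0,0],[0,0,0],1]
    - [[-0.5,0,0],[0,0,0],1]
    - [[-0.5,0,0],[0,0,0],1]
    - [[-0.5,0,0],[0,0,0],1]
    - [[-0.5,0,0],[0,0,0],1]
    - [[-0.5,0,0],[0,0,0],1]
    - [[-0.5,0,0],[0,0,0],1]
    - [[-0.5,0,0],[0,0,0],1]
    - [[-0.5,0,0],[0,0,0],1]
    - [[-0.4,0,0],[0,0,0],1]
    - [[-0.3,0,0],[0,0,0],1]

```text
time: 15.4
tool_pos: [0.5392, -0.0968, 0.0391]
tool_rot: [-0.497, 0.491, 0.509, -0.502]
contact_force: [-1.9, 37.0, 15.8]
gripper_width: 0.107
```

drive_tool:
  motion:
    - [[-0.2,0,0],[0,0,0],1]
    - [[-0.2,0,0],[0,0,0],1]
    - [[0,0,0],[0,0,0],1]

```text
time: 15.7
tool_pos: [0.5392, -0.0969, 0.0391]
tool_rot: [-0.502, 0.486, 0.513, -0.498]
contact_force: [-2.9, 53.5, 20.4]
gripper_width: 0.102
```

```bash
python3 -c "
from chest import *
st()"
```

```text
t 15.7 tcp [ 0.5392 -0.0969  0.0391] psi 91.34 tilt [-0.001  0.032 -0.999] F [-2.9 53.5 20.4] g 0.102 q [-0.33  0.08  1.93  0.03  1.15 -1.94]
```

drive_tool:
  motion:
    - [[0.2,0,0],[0,0,0],1]
    - [[0.1,0,0],[0,0,0],1]
    - [[0,0,0],[0,0,0],0.3]
    - [[0,0,0],[0,0,0],0.3]
    - [[0,0,0],[0,0,0],0.3]
    - [[0,-1,0],[0,0,0],0.2]
    - [[0,-1,0],[0,0,0],0]
    - [[0,-1,0],[0,0,0],0]
    - [[0,-1,0],[0,0,0],-0.2]
    - [[-1,-1,0],[0,0,0],-0.2]
    - [[-1,-0.5,0],[0,0,0],-0.2]
    - [[-1,0,0],[0,0,0],-0.2]

```text
time: 16.9
tool_pos: [0.542, -0.1812, 0.1783]
tool_rot: [-0.491, 0.495, 0.507, -0.506]
contact_force: [0.8, 0.1, -0.3]
gripper_width: 0.603
```

```bash
cat > tools.py <<'E'
from chest import *
def objs(f,P,show=True):
    # bench tools: blobs 5..40 mm high on the near bench in front of the drawer
    m=(P[...,2]>0.006)&(P[...,2]<0.04)&(P[...,0]>.35)&(P[...,0]<.9)&(P[...,1]<-.11)&(P[...,1]>-.62)
    n,l,s,c=cv2.connectedComponentsWithStats(m.astype(np.uint8)); out=[]
    hsv=cv2.cvtColor(f["img"],cv2.COLOR_BGR2HSV)
    for i in range(1,n):
        if s[i,4]<60: continue
        k=l==i; Q=P[k]; zt=np.percentile(Q[:,2],95); q=Q[Q[:,2]>min(zt-0.005,.012)]
        r=cv2.minAreaRect((q[:,:2]*1000).astype(np.float32)); h=hsv[k]; h=h[h[:,1]>120]
        (w,hh),a=r[1],r[2]
        if w<hh: a+=90
        a=(a+90)%180-90
        print("obj px",c[i].round(0),"n",s[i,4],"hue",np.median(h[:,0]) if len(h) else None,"ztop",zt.round(3),"c",np.round(r[0],1),"size",np.round(sorted(r[1])[::-1],0),"ang",round(a,1))
E
python3 - <<'E'
from tools import *
st()
for n in("scene","side"):
    f=grab(n); P=pts(f); print(n); objs(f,P)
    for nm,z0,z1 in(("front rim",.05,.066),("floor",.006,.018)):
        m=(P[...,2]>z0)&(P[...,2]<z1)&(P[...,0]>.38)&(P[...,0]<.68)&(P[...,1]>-.15)&(P[...,1]<.085)
        r=cv2.minAreaRect((P[m][:,:2]*1000).astype(np.float32)); print(nm,m.sum(),np.round(cv2.boxPoints(r),0).tolist(),np.median(P[m][:,2]).round(4))
    if n=="scene": cv2.imwrite("pics/s4.png",cv2.resize(f["img"][110:330,190:500],None,fx=2.5,fy=2.5,interpolation=2))
E
```

```text
t 16.9 tcp [ 0.542  -0.1812  0.1783] psi 91.49 tilt [ 0.005 -0.003 -1.   ] F [ 0.8  0.1 -0.3] g 0.603 q [-0.45 -0.04  1.8  -0.    1.38 -2.05]
scene
obj px [224. 154.] n 282 hue 66.0 ztop 0.026 c [ 596.3 -515.1] size [102.  39.] ang 10.9
obj px [280. 151.] n 129 hue 110.0 ztop 0.018 c [ 449.2 -375.7] size [80. 33.] ang -74.3
obj px [260. 168.] n 224 hue 14.0 ztop 0.028 c [ 558.  -373.1] size [109.  28.] ang 71.9
obj px [317. 171.] n 121 hue 0.0 ztop 0.019 c [ 433.4 -213.8] size [94. 24.] ang 66.3
obj px [283. 196.] n 324 hue 23.0 ztop 0.026 c [ 590.8 -227.4] size [102.  40.] ang -71.2
obj px [253. 224.] n 800 hue 14.0 ztop 0.017 c [ 733.7 -219.4] size [113.  86.] ang 24.6
front rim 378 [[394.0, 71.0], [397.0, -104.0], [669.0, -99.0], [666.0, 75.0]] 0.054
floor 2141 [[395.0, 65.0], [400.0, -141.0], [671.0, -134.0], [665.0, 72.0]] 0.0116
side
obj px [375. 213.] n 699 hue None ztop 0.019 c [ 732.1 -221.2] size [115.  85.] ang 25.2
obj px [348. 237.] n 385 hue 24.0 ztop 0.026 c [ 590.7 -229.4] size [102.  40.] ang -70.8
obj px [309. 267.] n 243 hue 2.0 ztop 0.019 c [ 433.5 -224.5] size [112.  33.] ang 63.3
obj px [376. 271.] n 368 hue 14.0 ztop 0.028 c [ 558.9 -374.1] size [110.  31.] ang 72.4
obj px [423. 293.] n 425 hue 67.0 ztop 0.027 c [ 596.1 -516.9] size [105.  35.] ang 12.0
obj px [348. 293.] n 296 hue 110.0 ztop 0.019 c [ 437.8 -366.6] size [109.  36.] ang -66.8
front rim 428 [[390.0, 84.0], [390.0, -105.0], [667.0, -105.0], [667.0, 84.0]] 0.0547
floor 1572 [[387.0, 85.0], [387.0, -148.0], [667.0, -147.0], [667.0, 85.0]] 0.0124
```

View pics/s4.png

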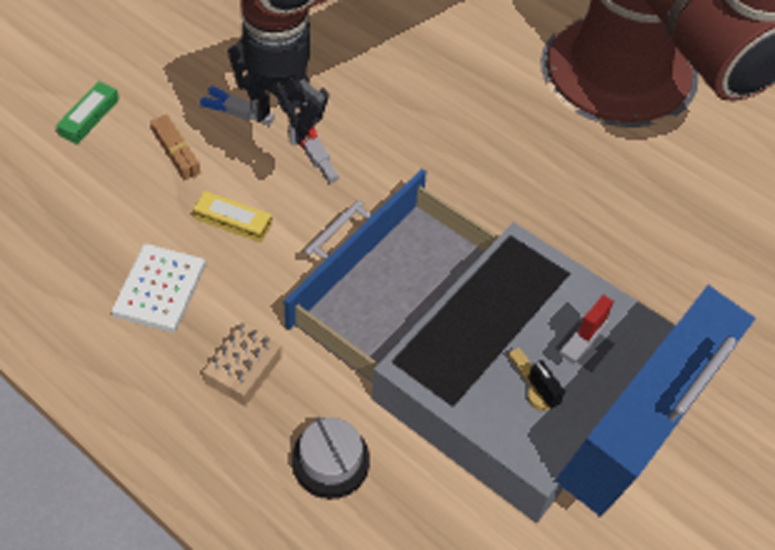

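The drawer is out: its grey floor is visible at crop (400,265) and its measured height of 11.6–12.4 mm matches the 12 mm given. The four tools are at crop (230,213), (175,147), (240,105) and (318,155). Yellow case first.

drive_tool:
  motion:
    - [[-0.97,0,-0.96],[0,0,0],-0.3]
    - [[-0.97,0,-0.96],[0,0,0],-0.3]
    - [[0,0,0],[0,1,0],-0.3]
    - [[0,0,0],[0,1,0],-0.3]
    - [[0,0,0],[0,1,0],-0.3]
    - [[0,0,0],[0,1,0],-0.3]
    - [[0,0,0],[0,1,0],-0.3]
    - [[0,0,0],[0,1,0],-0.3]
    - [[0,0,0],[0,1,0],-0.3]
    - [[0,0,0],[0,1,0],-0.3]
    - [[0,0,0],[0,1,0],-0.3]
    - [[0,0,0],[0,1,0],-0.3]

```text
time: 18.2
tool_pos: [0.5895, -0.2259, 0.1743]
tool_rot: [0.662, -0.661, -0.249, 0.25]
contact_force: [-0.2, 0.1, 0.1]
gripper_width: 0.647
```

drive_tool:
  motion:
    - [[0,1,0],[0,1,0],-0.3]
    - [[0,1,0],[0,1,0],-0.3]
    - [[0,1,0],[0,1,0],-0.3]
    - [[0,1,0],[0,1,0],-0.3]
    - [[0,0,0],[0,0.5,0],-0.3]
    - [[0,0,0],[0,0,0],-0.3]

```text
time: 18.8
tool_pos: [0.5887, -0.2254, 0.073]
tool_rot: [0.698, -0.697, -0.116, 0.118]
contact_force: [-0.4, 0.2, 1.1]
gripper_width: 0.649
```

Run:
```python
from tools import *
for n in("scene","side"):
    f=grab(n); print(n); objs(f,pts(f))
st(); off([.591,-.2285,.003])
```

```text
scene
obj px [224. 154.] n 279 hue 66.0 ztop 0.025 c [ 596.3 -514.9] size [106.  41.] ang 12.2
obj px [259. 168.] n 210 hue 13.0 ztop 0.028 c [ 558.1 -373.8] size [107.  27.] ang 72.3
obj px [316. 170.] n 156 hue 1.0 ztop 0.019 c [ 428.  -219.2] size [106.  30.] ang 72.8
obj px [283. 196.] n 300 hue 23.0 ztop 0.025 c [ 592.7 -226.6] size [103.  38.] ang -67.9
obj px [253. 224.] n 802 hue 14.0 ztop 0.017 c [ 732.8 -219.4] size [111.  85.] ang 24.4
side
obj px [375. 213.] n 692 hue None ztop 0.018 c [ 731.5 -222.1] size [115.  85.] ang 25.4
obj px [348. 237.] n 377 hue 24.0 ztop 0.026 c [ 590.  -229.6] size [102.  43.] ang -71.2
obj px [310. 267.] n 234 hue 2.0 ztop 0.02 c [ 426.5 -221.2] size [112.  34.] ang 72.8
obj px [376. 271.] n 367 hue 14.0 ztop 0.028 c [ 557.8 -374.2] size [110.  29.] ang 72.1
obj px [423. 293.] n 427 hue 67.0 ztop 0.027 c [ 597.1 -516.5] size [106.  35.] ang 11.7
obj px [348. 293.] n 300 hue 110.0 ztop 0.019 c [ 439.  -366.4] size [109.  35.] ang -68.5
t 18.9 tcp [ 0.59   -0.2261  0.0752] psi 19.06 tilt [ 0. -0. -1.] F [-0.1  0.1 -0.3] g 0.65 q [-0.48  0.21  1.72 -0.    1.22 -0.82]
 p [ 0.591  -0.2285  0.003 ] tool units [ 0.01  2.89 -0.1 ]
```

drive_tool:
  motion:
    - [[0,1,-0.1],[0,0,0],-0.3]
    - [[0,1,0],[0,0,0],-0.3]
    - [[0,0.6,0],[0,0,0],-0.3]
    - [[0,0.3,0],[0,0,0],-0.3]
    - [[0,0,0],[0,0,0],1]
    - [[0,0,0],[0,0,0],1]
    - [[0,0,0],[0,0,0],1]
    - [[0,0,0],[0,0,0],1]
    - [[0,0,0],[0,0,0],1]
    - [[0,0,0],[0,0,0],1]
    - [[0,-0.5,0],[0,0,0],1]
    - [[0,-0.5,0],[0,0,0],1]

```text
time: 20.1
tool_pos: [0.5904, -0.2282, 0.028]
tool_rot: [0.698, -0.697, -0.117, 0.117]
contact_force: [-0.9, 0.1, -0.8]
gripper_width: 0.381
```

Run:
```python
from tools import *
st()
```

```text
t 20.1 tcp [ 0.5904 -0.2282  0.028 ] psi 19.02 tilt [-0.001  0.    -1.   ] F [-0.9  0.1 -0.8] g 0.381 q [-0.49  0.27  1.73 -0.    1.14 -0.82]
```

drive_tool:
  motion:
    - [[0,-0.8,0],[0,0,0],1]
    - [[0,-0.8,0],[0,0.88,0],1]
    - [[0,-0.8,0],[0,0.88,0],1]
    - [[0,0,0],[0,0.88,0],1]
    - [[0,0,0],[0,0.88,0],1]
    - [[0.1,0,0.5],[0,0,0],1]
    - [[0.1,0,0.8],[0,0,0],1]
    - [[0.1,0,0.9],[0,0,0],1]
    - [[0.1,0,0.9],[0,0,0],1]
    - [[0.1,0,0.9],[0,0,0],1]
    - [[0.1,0,0.9],[0,0,0],1]
    - [[0.1,0,0.9],[0,0,0],1]

```text
time: 21.3
tool_pos: [0.6046, -0.0812, 0.0881]
tool_rot: [0.707, -0.707, -0.01, 0.009]
contact_force: [0.3, 0.5, -2.3]
gripper_width: 0.383
```

drive_tool:
  motion:
    - [[0.1,0,0.9],[0,0,0],1]
    - [[0.1,0,0.9],[0,0,0],1]
    - [[0.1,0,0.9],[0,0,0],1]
    - [[0.1,0,0.7],[0,0,0],1]
    - [[0,0,0.4],[0,0,0],1]
    - [[0,0,0],[0,0,0],1]

```text
time: 21.9
tool_pos: [0.6122, 0.0135, 0.0877]
tool_rot: [-0.707, 0.707, 0.01, -0.01]
contact_force: [-0.5, -0.3, -1.6]
gripper_width: 0.384
```

Run:
```python
from tools import *
st(); off([.6116,.015,.018])
f=grab("scene"); P=pts(f)
for o in blob(f,P,(20,130,100),(34,255,255),(.0,.2)): print(o)
m=(P[...,2]>0.052)&(P[...,2]<0.066)&(P[...,0]>.38)&(P[...,0]<.55)&(P[...,1]>-.12)&(P[...,1]<0)
print("panel y",np.percentile(P[m][:,1],[2,25,50,75,98]).round(3))
```

```text
t 21.9 tcp [0.6122 0.0135 0.0877] psi 1.56 tilt [-0. -0. -1.] F [-0.5 -0.3 -1.6] g 0.384 q [-0.1   0.15  1.76 -0.    1.23 -0.13]
 p [0.6116 0.015  0.018 ] tool units [-0.02  2.79  0.06]
(np.int32(142), array([342., 233.]), array([0.6142, 0.0486, 0.1017]), array([0.087, 0.108]), array([612.1,  38.1]), array([36.8, 53.4]), 3.5)
panel y [-0.097 -0.053 -0.031 -0.019 -0.004]
```

drive_tool:
  motion:
    - [[0,0.8,0.06],[0,0,0],1]
    - [[0,0.8,0],[0,0,0],1]
    - [[0,0.6,0],[0,0,0],1]
    - [[0,0.4,0],[0,0,0],1]
    - [[0,0.2,0],[0,0,0],1]
    - [[0,0,0],[0,0,0],1]
    - [[0,0,0],[0,0,0],-0.05]
    - [[0,0,0],[0,0,0],-0.05]
    - [[0,0,0],[0,0,0],-0.05]
    - [[0,-0.5,0],[0,0,0],-0.05]
    - [[0,-1,0],[0,0,0],-0.05]
    - [[0,-1,0],[0,0,0],-0.05]

```text
time: 23.15
tool_pos: [0.6121, 0.0138, 0.0815]
tool_rot: [0.707, -0.707, -0.009, 0.009]
contact_force: [0.2, 0.8, 0.6]
gripper_width: 0.525
```

```bash
cat >> tools.py <<'E'
def pliers(f,P,xy,rad=.075):
    m=(P[...,2]>0.005)&(P[...,2]<0.04)&(np.hypot(P[...,0]-xy[0],P[...,1]-xy[1])<rad)
    n,l,s,c=cv2.connectedComponentsWithStats(m.astype(np.uint8)); k=l==1+np.argmax(s[1:,4]); Q=P[k][:,:2]
    hsv=cv2.cvtColor(f["img"],cv2.COLOR_BGR2HSV)[k]; H=hsv[:,1]>120
    d=np.linalg.svd(Q-Q.mean(0))[2][0]
    if (Q[H].mean(0)-Q.mean(0))@d>0: d=-d
    t=(Q-Q.mean(0))@d; e=np.array([-d[1],d[0]]); w=(Q-Q.mean(0))@e
    lo,hi=np.percentile(t,[1,99]); wl,wh=np.percentile(w,[2,98])
    ctr=Q.mean(0)+d*(lo+hi)/2+e*(wl+wh)/2
    st_=Q[~H&True]; print("pliers n",k.sum(),"c",ctr.round(4),"nose ang",np.degrees(np.arctan2(d[1],d[0])).round(1),"L,W",round(hi-lo,3),round(wh-wl,3),"steel mean",Q[~H].mean(0).round(4),"handle mean",Q[H].mean(0).round(4))
E
python3 - <<'E'
from tools import *
st()
for n in("scene","side"):
    f=grab(n); P=pts(f)
    print(n,[o for o in blob(f,P,(20,130,100),(34,255,255),(.0,.2)) if o[2][0]>.3 and abs(o[2][1])<.5])
    pliers(f,P,(.433,-.224)); pliers(f,P,(.447,-.363))
    objs(f,P)
E
```

```text
t 23.15 tcp [0.6121 0.0138 0.0815] psi 1.43 tilt [-0. -0. -1.] F [0.2 0.8 0.6] g 0.525 q [-0.1   0.16  1.76 -0.    1.22 -0.12]
scene [(np.int32(195), array([335., 242.]), array([0.619 , 0.0265, 0.0296]), array([0.017, 0.037]), array([612.6,  13.9]), array([101.7,  36.3]), 89.7)]
pliers n 31 c [ 0.4438 -0.2021] nose ang 79.5 L,W 0.048 0.011 steel mean [ 0.4453 -0.1991] handle mean [nan nan]
pliers n 171 c [ 0.4427 -0.3627] nose ang 106.7 L,W 0.108 0.032 steel mean [ 0.4407 -0.3518] handle mean [ 0.4551 -0.3962]
obj px [225. 154.] n 278 hue 66.0 ztop 0.025 c [ 597.6 -514.1] size [103.  40.] ang 12.8
obj px [284. 152.] n 163 hue 110.0 ztop 0.018 c [ 443.5 -361.1] size [109.  34.] ang -74.9
obj px [260. 168.] n 222 hue 13.0 ztop 0.028 c [ 558.8 -370.6] size [110.  27.] ang 71.9
obj px [253. 224.] n 792 hue 14.0 ztop 0.017 c [ 733.2 -219.5] size [111.  86.] ang 24.8
side [(np.int32(43), array([244., 153.]), array([0.5563, 0.2264, 0.0892]), array([0.081, 0.096]), array([557.4, 229.1]), array([73.9, 12.3]), 78.7), (np.int32(163), array([296., 189.]), array([0.606 , 0.0227, 0.0306]), array([
[... 443 characters left out ...]
02 c [ 425.2 -221. ] size [110.  36.] ang 73.2
obj px [376. 271.] n 371 hue 14.0 ztop 0.028 c [ 558.3 -373.1] size [113.  29.] ang 71.7
obj px [422. 293.] n 422 hue 67.0 ztop 0.026 c [ 597.1 -516.8] size [103.  35.] ang 11.4
obj px [348. 293.] n 293 hue 110.0 ztop 0.02 c [ 439.3 -365.9] size [108.  34.] ang -68.9tools.py:20: RuntimeWarning: Mean of empty slice.
  if (Q[H].mean(0)-Q.mean(0))@d>0: d=-d
  ret = um.true_divide(
tools.py:24: RuntimeWarning: Mean of empty slice.
  st_=Q[~H&True]; print("pliers n",k.sum(),"c",ctr.round(4),"nose ang",np.degrees(np.arctan2(d[1],d[0])).round(1),"L,W",round(hi-lo,3),round(wh-wl,3),"steel mean",Q[~H].mean(0).round(4),"handle mean",Q[H].mean(0).round(4))
```

The case lies in its slot: measured (612.6, 13.9) mm, long axis along the drawer, top at about 35 mm. Red pliers next.

drive_tool:
  motion:
    - [[-0.3,-0.4,-0.5],[0,0,0],-0.1]
    - [[-0.7,0,-0.85],[0,0,0],-0.1]
    - [[-0.75,0,-0.9],[0,0,0],-0.1]
    - [[-0.75,0,-0.9],[0,0,0],-0.1]
    - [[-0.75,0,-0.9],[0,0,0],-0.1]
    - [[-0.75,0,-0.9],[0,0,0],-0.1]
    - [[-0.75,0,-0.9],[0,0,0],-0.1]
    - [[-0.75,0,-0.9],[0,0,0],-0.1]
    - [[-0.75,0,-0.9],[0,0,0],-0.1]
    - [[-0.75,0,-0.9],[0,0,0],-0.1]
    - [[-0.5,0,-0.7],[0,0,0],-0.1]
    - [[0,0,0],[0,0.9,0],-0.1]

```text
time: 24.45
tool_pos: [0.4281, -0.2239, 0.0894]
tool_rot: [0.707, -0.707, 0.022, -0.02]
contact_force: [1.2, 0.1, 0.9]
gripper_width: 0.548
```

drive_tool:
  motion:
    - [[0,0,0],[0,0.9,0],-0.1]
    - [[0,0,0],[0,0.9,0],-0.1]
    - [[0,0,0],[0,0.9,0],-0.1]
    - [[0,0,0],[0,0.9,0],-0.1]
    - [[0,0,0],[0,0,0],-0.1]

```text
time: 24.95
tool_pos: [0.4294, -0.2222, 0.0895]
tool_rot: [0.695, -0.695, 0.13, -0.129]
contact_force: [-0.4, -0.2, 0.4]
gripper_width: 0.551
```

Run:
```python
from tools import *
st(); off([.430,-.2225,.003])
f=grab("side"); P=pts(f); pliers(f,P,(.430,-.2225)); cv2.imwrite("pics/sd5.png",cv2.resize(f["img"][210:310,250:390],None,fx=5,fy=5,interpolation=2))
r=rot(); p=manip.state()["tool_pos"]; f=grab("wrist"); T=f["T_tool_cam"];K=f["camera_matrix"]
for q in ([.430,-.2225,.016],[.4494,-.174,.01],[.411,-.2715,.014]):
    c=np.linalg.inv(T)@np.r_[r.inv().apply(np.array(q)-p),1]; th=np.arctan2(np.hypot(*c[:2]),c[2]); e=c[:2]/np.hypot(*c[:2])*th*K[0,0]; print((e+K[:2,2]).round(0))
cv2.imwrite("pics/w5.png",f["img"])
```

```text
t 24.95 tcp [ 0.4294 -0.2222  0.0895] psi -21.09 tilt [-0.001  0.001 -1.   ] F [-0.4 -0.2  0.4] g 0.551 q [-0.63 -0.16  2.06 -0.    1.24 -0.26]
 p [ 0.43   -0.2225  0.003 ] tool units [ 0.03  3.46 -0.01]
pliers n 232 c [ 0.4295 -0.2243] nose ang 68.6 L,W 0.106 0.029 steel mean [ 0.4338 -0.2127] handle mean [ 0.4161 -0.259 ]
[325. 210.]
[327. 138.]
[325. 270.]
```

View pics/w5.png

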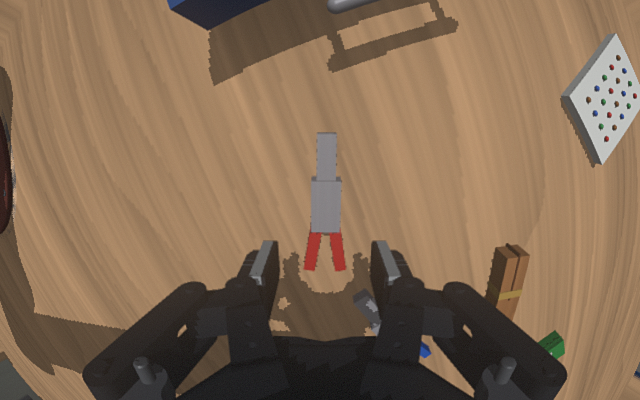

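The wrist view shows the red pliers straight between the jaws: pivot block centre at (326,206) against (325,210) predicted, nose at (327,135), handles at (325,265). Descend and grip.

drive_tool:
  motion:
    - [[0,1,0],[0,0,0],-0.1]
    - [[0,1,0],[0,0,0],-0.1]
    - [[0,0.8,0],[0,0,0],-0.1]
    - [[0,0.45,0],[0,0,0],-0.1]
    - [[0,0.2,0],[0,0,0],-0.1]
    - [[0,0,0],[0,0,0],1]
    - [[0,0,0],[0,0,0],1]
    - [[0,0,0],[0,0,0],1]
    - [[0,0,0],[0,0,0],1]
    - [[0,0,0],[0,0,0],1]
    - [[0,0,0],[0,0,0],1]
    - [[0,-0.5,0],[0,0,0],1]

```text
time: 26.25
tool_pos: [0.4291, -0.2211, 0.015]
tool_rot: [0.696, -0.695, 0.131, -0.128]
contact_force: [-0.4, -0.1, -0.7]
gripper_width: 0.239
```

Run:
```python
from tools import *
st(); off([.4516,.015,.09])
```

```text
t 26.25 tcp [ 0.4291 -0.2211  0.015 ] psi -21.08 tilt [-0.003  0.002 -1.   ] F [-0.4 -0.1 -0.7] g 0.239 q [-0.63 -0.04  2.1   0.    1.09 -0.26]
 p [0.4516 0.015  0.09  ] tool units [-2.57 -2.98  9.14]
```

drive_tool:
  motion:
    - [[0,-0.8,0],[0,0,0],1]
    - [[0,-0.8,0],[0,-0.9,0],1]
    - [[0,-0.8,0],[0,-0.9,0],1]
    - [[0,-0.6,0],[0,-0.9,0],1]
    - [[0,0,0],[0,-0.9,0],1]
    - [[0,0,0],[0,-0.9,0],1]
    - [[0.1,0,0.6],[0,0,0],1]
    - [[0.12,0,0.9],[0,0,0],1]
    - [[0.12,0,0.9],[0,0,0],1]
    - [[0.12,0,0.9],[0,0,0],1]
    - [[0.12,0,0.9],[0,0,0],1]
    - [[0.12,0,0.9],[0,0,0],1]

```text
time: 27.45
tool_pos: [0.4443, -0.0923, 0.0911]
tool_rot: [0.707, -0.707, -0.008, 0.009]
contact_force: [0.0, -0.0, -1.5]
gripper_width: 0.236
```

drive_tool:
  motion:
    - [[0.12,0,0.9],[0,0,0],1]
    - [[0.12,0,0.9],[0,0,0],1]
    - [[0.12,0,0.9],[0,0,0],1]
    - [[0.06,0,0.9],[0,0,0],1]
    - [[0,0,0.7],[0,0,0],1]
    - [[0,0,0],[0,0,0],1]
    - [[0,0,0],[0,0,0],1]

```text
time: 28.15
tool_pos: [0.4522, 0.014, 0.0911]
tool_rot: [-0.707, 0.707, 0.009, -0.009]
contact_force: [-0.1, 0.1, -0.9]
gripper_width: 0.233
```

Run:
```python
from tools import *
st(); off([.4516,.015,.018])
f=grab("scene"); P=pts(f)
for n in("scene","side"):
    f=grab(n); P=pts(f)
    for o in blob(f,P,(0,130,80),(10,255,255),(.03,.15),(.45,.0,.12),8): print(n,o)
```

```text
t 28.15 tcp [0.4522 0.014  0.0911] psi 1.45 tilt [-0.001 -0.    -1.   ] F [-0.1  0.1 -0.9] g 0.233 q [-0.13 -0.24  2.13 -0.    1.25 -0.16]
 p [0.4516 0.015  0.018 ] tool units [-0.02  2.92  0.04]
scene (np.int32(19), array([355., 191.]), array([ 0.4665, -0.025 ,  0.0944]), array([0.087, 0.101]), array([466.3, -21.3]), array([ 7.6, 34.2]), 1.0)
side (np.int32(53), array([269., 206.]), array([ 0.4521, -0.0228,  0.0996]), array([0.094, 0.104]), array([449.7, -24.3]), array([27.7, 32.5]), 5.6)
```

drive_tool:
  motion:
    - [[0,0.8,0.04],[0,0,0],1]
    - [[0,0.8,0],[0,0,0],1]
    - [[0,0.7,0],[0,0,0],1]
    - [[0,0.45,0],[0,0,0],1]
    - [[0,0.22,0],[0,0,0],1]
    - [[0,0,0],[0,0,0],1]
    - [[0,0,0],[0,0,0],0.1]
    - [[0,0,0],[0,0,0],0.1]
    - [[0,0,0],[0,0,0],0.1]
    - [[0,-0.5,0],[0,0,0],0.1]
    - [[0,-1,0],[0,0,0],0.1]
    - [[0,-1.0,0],[0,0,0],0.1]

```text
time: 29.5
tool_pos: [0.4524, 0.0145, 0.0808]
tool_rot: [0.707, -0.707, -0.009, 0.009]
contact_force: [1.0, -0.2, 0.2]
gripper_width: 0.453
```

Run:
```python
from tools import *
st()
for n in("scene","side"):
    f=grab(n); P=pts(f); print(n)
    for o in blob(f,P,(0,130,80),(10,255,255),(.01,.15),(.45,.0,.12),8): print(o)
    pliers(f,P,(.443,-.3635)); objs(f,P)
off([.443,-.363,.09])
```

```text
t 29.5 tcp [0.4524 0.0145 0.0808] psi 1.43 tilt [-0.  0. -1.] F [ 1.  -0.2  0.2] g 0.453 q [-0.13 -0.23  2.14  0.    1.23 -0.16]
scene
(np.int32(70), array([356., 203.]), array([ 0.4558, -0.0222,  0.0226]), array([0.015, 0.029]), array([451.8, -20.6]), array([38.4, 35.7]), 7.9)
pliers n 175 c [ 0.4434 -0.3625] nose ang 106.6 L,W 0.108 0.031 steel mean [ 0.4405 -0.352 ] handle mean [ 0.4556 -0.3964]
obj px [224. 154.] n 277 hue 66.0 ztop 0.026 c [ 596.9 -514.5] size [103.  41.] ang 14.6
obj px [284. 152.] n 168 hue 110.0 ztop 0.018 c [ 441.3 -364.5] size [108.  32.] ang -70.7
obj px [260. 168.] n 220 hue 13.0 ztop 0.027 c [ 557.8 -374. ] size [112.  27.] ang 71.6
obj px [253. 224.] n 799 hue 60.5 ztop 0.017 c [ 733.4 -219. ] size [111.  87.] ang 24.6
side
(np.int32(24), array([268., 220.]), array([ 0.4522, -0.011 ,  0.0242]), array([0.018, 0.03 ]), array([451.5, -11.8]), array([22.7, 13.4]), 1.3)
pliers n 307 c [ 0.4417 -0.3647] nose ang 106.5 L,W 0.107 0.031 steel mean [ 0.4395 -0.3562] handle mean [ 0.4508 -0.3993]
obj px [375. 213.] n 697 hue None ztop 0.019 c [ 730.9 -221.9] size [118.  85.] ang 24.6
obj px [376. 271.] n 368 hue 14.0 ztop 0.029 c [ 558. -374.] size [108.  30.] ang 71.6
obj px [423. 293.] n 429 hue 67.0 ztop 0.026 c [ 596.6 -516.8] size [104.  35.] ang 12.0
obj px [348. 293.] n 298 hue 110.0 ztop 0.019 c [ 439.4 -365.3] size [108.  35.] ang -69.8
 p [ 0.443 -0.363  0.09 ] tool units [ -0.89  -0.2  -15.07]
```

drive_tool:
  motion:
    - [[0,-0.3,-0.4],[0,0,0],0]
    - [[-0.06,0,-0.8],[0,0,0],0]
    - [[-0.06,0,-1],[0,0,0],0]
    - [[-0.06,0,-1],[0,0,0],0]
    - [[-0.06,0,-1],[0,0,0],0]
    - [[-0.06,0,-1],[0,0,0],0]
    - [[-0.06,0,-1],[0,0,0],0]
    - [[-0.06,0,-1],[0,0,0],0]
    - [[-0.06,0,-1],[0,0,0],0]
    - [[-0.06,0,-1],[0,0,0],0]
    - [[-0.06,0,-1],[0,0,0],0]
    - [[-0.06,0,-1],[0,0,0],0]

```text
time: 30.8
tool_pos: [0.442, -0.267, 0.0863]
tool_rot: [0.707, -0.707, -0.008, 0.009]
contact_force: [0.4, -0.1, 0.5]
gripper_width: 0.499
```

drive_tool:
  motion:
    - [[-0.06,0,-1],[0,0,0],0]
    - [[-0.06,0,-1],[0,0,0],0]
    - [[-0.06,0,-1],[0,0,0],0]
    - [[-0.05,0,-0.9],[0,0,0],0]
    - [[0,0,0],[0,-1,0],0]
    - [[0,0,0],[0,-1,0],0]
    - [[0,0,0],[0,-1,0],0]
    - [[0,0,0],[0,0,0],0]
    - [[0,0,0],[0,0,0],0]

```text
time: 31.7
tool_pos: [0.4391, -0.3635, 0.0864]
tool_rot: [0.7, -0.7, -0.1, 0.101]
contact_force: [1.1, -0.3, 0.1]
gripper_width: 0.5
```

Run:
```python
from tools import *
st(); off([.4427,-.3635,.003])
f=grab("side"); P=pts(f); pliers(f,P,(.443,-.3635))
r=rot(); p=manip.state()["tool_pos"]; f=grab("wrist"); T=f["T_tool_cam"];K=f["camera_matrix"]; g=f["img"]
c=np.linalg.inv(T)@np.r_[r.inv().apply(np.array([.4427,-.3635,.016])-p),1]; th=np.arctan2(np.hypot(*c[:2]),c[2]); e=c[:2]/np.hypot(*c[:2])*th*K[0,0]; print("pred",(e+K[:2,2]).round(0))
# steel block + nose: grey, low saturation region near
hsv=cv2.cvtColor(g,cv2.COLOR_BGR2HSV); m=((hsv[...,1]<45)&(hsv[...,2]>90)).astype(np.uint8); m[:100]=0;m[245:]=0;m[:,:270]=0;m[:,380:]=0
n,l,s,c=cv2.connectedComponentsWithStats(m); i=1+np.argmax(s[1:,4]); print(s[i],c[i],cv2.minAreaRect(np.argwhere(l==i)[:,::-1].astype(np.float32)))
```

```text
t 31.7 tcp [ 0.4391 -0.3635  0.0864] psi 16.3 tilt [-0.001  0.001 -1.   ] F [ 1.1 -0.3  0.1] g 0.5 q [-0.82  0.06  1.86 -0.    1.22 -1.11]
 p [ 0.4427 -0.3635  0.003 ] tool units [ 0.14  3.34 -0.05]
pliers n 303 c [ 0.4427 -0.3645] nose ang 106.6 L,W 0.108 0.032 steel mean [ 0.4402 -0.3582] handle mean [ 0.4509 -0.3987]
pred [328. 212.]
[ 313  135   33  104 2566] [329.32346064 189.9127046 ] ((328.0765075683594, 186.4004669189453), (103.05862426757812, 31.935039520263672), 88.87670135498047)
```

The wrist camera agrees: steel part at column 328 against 328 predicted, and straight. Grip.

drive_tool:
  motion:
    - [[0.14,0.9,-0.05],[0,0,0],-0.1]
    - [[0,1,0],[0,0,0],-0.1]
    - [[0,0.8,0],[0,0,0],-0.1]
    - [[0,0.45,0],[0,0,0],-0.1]
    - [[0,0.2,0],[0,0,0],-0.1]
    - [[0,0,0],[0,0,0],1]
    - [[0,0,0],[0,0,0],1]
    - [[0,0,0],[0,0,0],1]
    - [[0,0,0],[0,0,0],1]
    - [[0,0,0],[0,0,0],1]
    - [[0,0,0],[0,0,0],1]
    - [[0,-0.5,0],[0,0,0],1]

```text
time: 33.0
tool_pos: [0.4423, -0.3624, 0.0144]
tool_rot: [0.701, -0.699, -0.1, 0.102]
contact_force: [-0.4, 1.0, -1.6]
gripper_width: 0.234
```

Run:
```python
from tools import *
st(); print(np.array([.5046,.015])-manip.state()["tool_pos"][:2])
```

```text
t 33.0 tcp [ 0.4423 -0.3624  0.0144] psi 16.42 tilt [-0.003  0.003 -1.   ] F [-0.4  1.  -1.6] g 0.234 q [-0.82  0.16  1.88 -0.    1.1  -1.1 ]
[0.06229102 0.3774351 ]
```

drive_tool:
  motion:
    - [[0,-0.8,0],[0,0,0],1]
    - [[0,-0.8,0],[0,0.75,0],1]
    - [[0,-0.8,0],[0,0.75,0],1]
    - [[0,-0.6,0],[0,0.75,0],1]
    - [[0,0,0],[0,0.75,0],1]
    - [[0.1,0,0.5],[0,0,0],1]
    - [[0.2,0,0.9],[0,0,0],1]
    - [[0.2,0,1],[0,0,0],1]
    - [[0.2,0,1],[0,0,0],1]
    - [[0.2,0,1],[0,0,0],1]
    - [[0.2,0,1],[0,0,0],1]
    - [[0.2,0,1],[0,0,0],1]

```text
time: 34.2
tool_pos: [0.4713, -0.2006, 0.09]
tool_rot: [0.708, -0.707, -0.009, 0.01]
contact_force: [0.9, 0.1, 0.1]
gripper_width: 0.235
```

drive_tool:
  motion:
    - [[0.2,0,1],[0,0,0],1]
    - [[0.2,0,1],[0,0,0],1]
    - [[0.2,0,1],[0,0,0],1]
    - [[0.2,0,1],[0,0,0],1]
    - [[0.2,0,1],[0,0,0],1]
    - [[0.2,0,1],[0,0,0],1]
    - [[0.2,0,1],[0,0,0],1]
    - [[0.16,0,0.95],[0,0,0],1]
    - [[0.2,0,0.69],[0,0,0],1]
    - [[0,0,0],[0,0,0],1]
    - [[0,0,0],[0,0,0],1]

```text
time: 35.3
tool_pos: [0.5097, 0.0146, 0.0902]
tool_rot: [-0.707, 0.707, 0.009, -0.01]
contact_force: [0.3, -0.2, -1.7]
gripper_width: 0.235
```

Run:
```python
from tools import *
st(); off([.5046,.015,.016])
for n in("scene","side"):
    f=grab(n); P=pts(f)
    for o in blob(f,P,(105,130,60),(125,255,255),(.075,.15),(.505,-.03,.06),8): print(n,o)
```

```text
t 35.3 tcp [0.5097 0.0146 0.0902] psi 1.55 tilt [-0.002 -0.    -1.   ] F [ 0.3 -0.2 -1.7] g 0.235 q [-0.12 -0.09  2.   -0.    1.23 -0.14]
 p [0.5046 0.015  0.016 ] tool units [-0.2   2.97  0.02]
scene (np.int32(9), array([345., 195.]), array([ 0.4994, -0.0365,  0.0958]), array([0.088, 0.1  ]), array([500. , -35.4]), array([7.1, 7.3]), 56.2)
scene (np.int32(18), array([341., 202.]), array([ 0.5248, -0.0312,  0.093 ]), array([0.084, 0.099]), array([523.7, -34.9]), array([37.7, 11.7]), 70.9)
side (np.int32(72), array([282., 196.]), array([ 0.509 , -0.0211,  0.0981]), array([0.092, 0.104]), array([510.4, -22.9]), array([39. , 30.2]), 85.0)
```

drive_tool:
  motion:
    - [[-0.2,0.7,0],[0,0,0],1]
    - [[0,0.8,0],[0,0,0],1]
    - [[0,0.7,0],[0,0,0],1]
    - [[0,0.5,0],[0,0,0],1]
    - [[0,0.26,0],[0,0,0],1]
    - [[0,0,0],[0,0,0],1]
    - [[0,0,0],[0,0,0],0.1]
    - [[0,0,0],[0,0,0],0.1]
    - [[0,0,0],[0,0,0],0.1]
    - [[0,-0.5,0],[0,0,0],0.1]
    - [[0,-1,0],[0,0,0],0.1]
    - [[0,-1,0],[0,0,0],0.1]

```text
time: 36.6
tool_pos: [0.5054, 0.014, 0.0805]
tool_rot: [0.707, -0.707, -0.009, 0.009]
contact_force: [0.3, -0.1, -0.1]
gripper_width: 0.451
```

Run:
```python
from tools import *
st()
for n in("scene","side"):
    f=grab(n); P=pts(f); print(n)
    for o in blob(f,P,(105,130,60),(125,255,255),(.01,.035),(.505,-.02,.04),8): print(o)
    pliers(f,P,(.558,-.3737)); objs(f,P)
off([.558,-.3737,.09])
```

```text
t 36.6 tcp [0.5054 0.014  0.0805] psi 1.43 tilt [-0.001  0.    -1.   ] F [ 0.3 -0.1 -0.1] g 0.451 q [-0.12 -0.09  2.02 -0.    1.21 -0.14]
scene
(np.int32(36), array([337., 208.]), array([ 0.5135, -0.0542,  0.0232]), array([0.013, 0.033]), array([514.9, -54.4]), array([ 4.8, 57.4]), 88.9)
(np.int32(71), array([345., 214.]), array([ 0.5116, -0.0221,  0.0222]), array([0.013, 0.03 ]), array([509.5, -18.7]), array([30. , 38.5]), 1.1)
pliers n 224 c [ 0.5577 -0.3738] nose ang -107.6 L,W 0.109 0.026 steel mean [ 0.5487 -0.3886] handle mean [ 0.5617 -0.3674]
obj px [224. 154.] n 273 hue 66.0 ztop 0.025 c [ 596.3 -514.7] size [104.  44.] ang 11.2
obj px [260. 168.] n 219 hue 13.0 ztop 0.028 c [ 558.1 -373.9] size [111.  27.] ang 73.6
obj px [253. 224.] n 798 hue 14.0 ztop 0.017 c [ 733.2 -219. ] size [112.  86.] ang 24.5
side
(np.int32(33), array([280., 212.]), array([ 0.5044, -0.0127,  0.0235]), array([0.015, 0.03 ]), array([505.2, -10.7]), array([22.9, 25. ]), 85.8)
pliers n 379 c [ 0.5589 -0.3737] nose ang 72.3 L,W 0.108 0.029 steel mean [ 0.5714 -0.3797] handle mean [ 0.5546 -0.3781]
obj px [375. 213.] n 694 hue None ztop 0.018 c [ 731.5 -222. ] size [115.  86.] ang 24.8
obj px [376. 271.] n 371 hue 14.0 ztop 0.029 c [ 558.  -373.4] size [111.  31.] ang 71.3
obj px [423. 293.] n 424 hue 67.0 ztop 0.027 c [ 596.6 -516.6] size [104.  35.] ang 11.1
 p [ 0.558  -0.3737  0.09  ] tool units [  1.57  -0.19 -15.54]
```

drive_tool:
  motion:
    - [[0,-0.3,-0.4],[0,0,0],0]
    - [[0.1,0,-0.8],[0,0,0],0]
    - [[0.1,0,-1],[0,0,0],0]
    - [[0.1,0,-1],[0,0,0],0]
    - [[0.1,0,-1],[0,0,0],0]
    - [[0.1,0,-1],[0,0,0],0]
    - [[0.1,0,-1],[0,0,0],-0.1]
    - [[0.1,0,-1],[0,0,0],-0.1]
    - [[0.1,0,-1],[0,0,0],-0.1]
    - [[0.1,0,-1],[0,0,0],-0.1]
    - [[0.1,0,-1],[0,0,0],-0.1]
    - [[0.1,0,-1],[0,0,0],-0.1]

```text
time: 37.9
tool_pos: [0.539, -0.2665, 0.0857]
tool_rot: [0.707, -0.707, -0.008, 0.009]
contact_force: [0.6, -0.2, 0.0]
gripper_width: 0.549
```

drive_tool:
  motion:
    - [[0.1,0,-1],[0,0,0],-0.1]
    - [[0.1,0,-1],[0,0,0],-0.1]
    - [[0.1,0,-1],[0,0,0],-0.1]
    - [[0.1,0,-0.8],[0,0,0],-0.1]
    - [[0.1,0,-0.55],[0,0,0],-0.1]
    - [[0,0,0],[0,0.96,0],-0.1]
    - [[0,0,0],[0,0.96,0],-0.1]
    - [[0,0,0],[0,0.96,0],-0.1]
    - [[0,0,0],[0,0.96,0],-0.1]
    - [[0,0,0],[0,0,0],-0.1]

```text
time: 38.9
tool_pos: [0.5548, -0.3735, 0.086]
tool_rot: [0.699, -0.698, 0.11, -0.109]
contact_force: [-0.4, 0.1, -0.5]
gripper_width: 0.55
```

Run:
```python
from tools import *
f=grab("side"); P=pts(f); objs(f,P)
st(); off([.558,-.3737,.004])
```

```text
obj px [364. 217.] n 126 hue None ztop 0.017 c [ 692.4 -211.4] size [52. 34.] ang 24.2
obj px [377. 272.] n 331 hue 14.0 ztop 0.028 c [ 558.  -374.6] size [108.  29.] ang 72.4
obj px [423. 293.] n 425 hue 67.0 ztop 0.027 c [ 597.3 -516.7] size [109.  34.] ang 11.7
t 38.95 tcp [ 0.5548 -0.3735  0.0862] psi -17.67 tilt [-0.001  0.001 -1.   ] F [-0.7  0.7  0.2] g 0.546 q [-0.7   0.28  1.61 -0.    1.25 -0.4 ]
 p [ 0.558  -0.3737  0.004 ] tool units [0.13 3.29 0.03]
```

drive_tool:
  motion:
    - [[0.13,0.9,0.03],[0,0,0],-0.2]
    - [[0,1,0],[0,0,0],-0.2]
    - [[0,0.8,0],[0,0,0],-0.2]
    - [[0,0.4,0],[0,0,0],-0.2]
    - [[0,0.2,0],[0,0,0],-0.2]
    - [[0,0,0],[0,0,0],1]
    - [[0,0,0],[0,0,0],1]
    - [[0,0,0],[0,0,0],1]
    - [[0,0,0],[0,0,0],1]
    - [[0,0,0],[0,0,0],1]
    - [[0,0,0],[0,0,0],1]
    - [[0,-0.5,0],[0,0,0],1]

```text
time: 40.15
tool_pos: [0.5572, -0.3728, 0.0151]
tool_rot: [0.699, -0.698, 0.111, -0.108]
contact_force: [-0.5, 0.6, -1.6]
gripper_width: 0.286
```

Run:
```python
from tools import *
st(); print(np.array([.5586,.015])-manip.state()["tool_pos"][:2])
```

```text
t 40.15 tcp [ 0.5572 -0.3728  0.0151] psi -17.78 tilt [-0.003  0.003 -1.   ] F [-0.5  0.6 -1.6] g 0.286 q [-0.7   0.37  1.63 -0.    1.14 -0.39]
[0.00136561 0.38780439]
```

drive_tool:
  motion:
    - [[0,-0.8,0],[0,0,0],1]
    - [[0,-0.8,0],[0,-0.96,0],1]
    - [[0,-0.8,0],[0,-0.96,0],1]
    - [[0,-0.6,0],[0,-0.96,0],1]
    - [[0,0,0],[0,-0.96,0],1]
    - [[0,0,0.5],[0,0,0],1]
    - [[0.03,0,0.9],[0,0,0],1]
    - [[0.03,0,1],[0,0,0],1]
    - [[0.03,0,1],[0,0,0],1]
    - [[0.03,0,1],[0,0,0],1]
    - [[0.03,0,1],[0,0,0],1]
    - [[0.03,0,1],[0,0,0],1]

```text
time: 41.35
tool_pos: [0.5581, -0.2116, 0.0909]
tool_rot: [0.708, -0.707, -0.007, 0.009]
contact_force: [0.5, -0.1, -0.5]
gripper_width: 0.289
```

drive_tool:
  motion:
    - [[0.03,0,1],[0,0,0],1]
    - [[0.03,0,1],[0,0,0],1]
    - [[0.03,0,1],[0,0,0],1]
    - [[0.03,0,1],[0,0,0],1]
    - [[0.03,0,1],[0,0,0],1]
    - [[0.03,0,1],[0,0,0],1]
    - [[0.03,0,1],[0,0,0],1]
    - [[0.03,0,1],[0,0,0],1]
    - [[0.02,0,0.7],[0,0,0],1]
    - [[0,0,0.4],[0,0,0],1]
    - [[0,0,0],[0,0,0],1]
    - [[0,0,0],[0,0,0],1]

```text
time: 42.55
tool_pos: [0.5596, 0.0136, 0.0915]
tool_rot: [-0.707, 0.707, 0.008, -0.009]
contact_force: [1.0, 0.1, -1.2]
gripper_width: 0.287
```

Run:
```python
from tools import *
st(); off([.5586,.015,.016])
f=grab("scene"); cv2.imwrite("pics/s7.png",cv2.resize(f["img"][150:310,270:450],None,fx=4,fy=3.75,interpolation=2))
```

```text
t 42.55 tcp [0.5596 0.0136 0.0915] psi 1.41 tilt [-0.001 -0.    -1.   ] F [ 1.   0.1 -1.2] g 0.287 q [-0.11  0.03  1.88 -0.    1.23 -0.13]
 p [0.5586 0.015  0.016 ] tool units [-0.04  3.02  0.06]
```

View pics/s7.png

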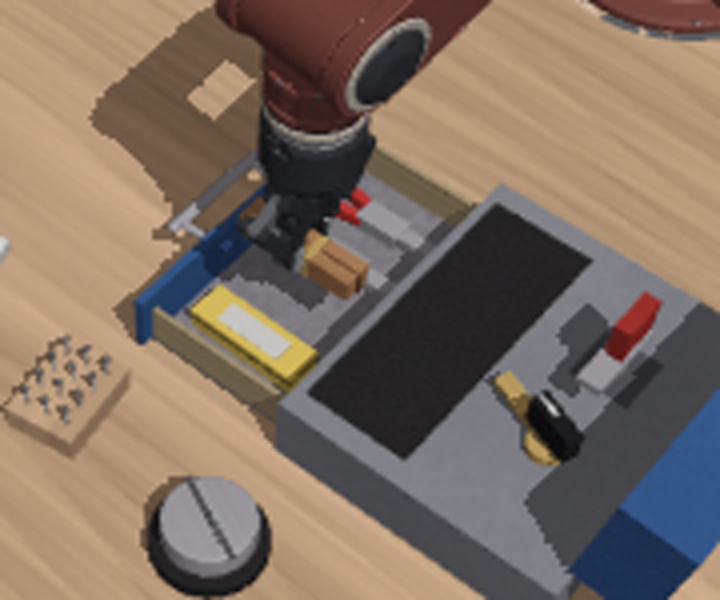

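The crop shows the case flat at (250,335), the red pliers at (385,215), and the ring clamp held at (335,265) over the free slot between the case and the blue pliers. Lower it and release.

drive_tool:
  motion:
    - [[-0.04,0.7,0.06],[0,0,0],1]
    - [[0,0.8,0],[0,0,0],1]
    - [[0,0.7,0],[0,0,0],1]
    - [[0,0.5,0],[0,0,0],1]
    - [[0,0.28,0],[0,0,0],1]
    - [[0,0,0],[0,0,0],1]
    - [[0,0,0],[0,0,0],0.2]
    - [[0,0,0],[0,0,0],0.2]
    - [[0,0,0],[0,0,0],0.2]
    - [[0,-0.5,0],[0,0,0],0.2]
    - [[0,-1,0],[0,0,0],0.2]
    - [[0,-1,0],[0,0,0],0.2]

```text
time: 43.8
tool_pos: [0.5587, 0.0152, 0.0809]
tool_rot: [0.707, -0.707, -0.009, 0.009]
contact_force: [0.1, -0.5, -0.1]
gripper_width: 0.398
```

drive_tool:
  motion:
    - [[0,-1,0],[0,0,0],0.2]
    - [[0,-1,0],[0,-1,0],0.2]
    - [[0,0,0],[0,-1,0],0.2]
    - [[0,0,0],[0,-1,0],0.2]
    - [[0,0,0],[0,-1,0],0.2]
    - [[0,0,0],[0,-1,0],0.2]
    - [[0,0,0],[0,-1,0],0.2]
    - [[0,0,0],[0,-1,0],0.2]
    - [[0,0,0],[0,-1,0],0.2]
    - [[0,0,0],[0,-1,0],0.2]
    - [[0,0,0],[0,-1,0],0.2]
    - [[0,0,0],[0,-1,0],0.2]

```text
time: 45.0
tool_pos: [0.5592, 0.0152, 0.131]
tool_rot: [-0.622, 0.623, 0.336, -0.335]
contact_force: [0.3, -0.4, 0.5]
gripper_width: 0.401
```

drive_tool:
  motion:
    - [[0,0,0],[0,-1,0],0.2]
    - [[0,0,0],[0,-1,0],0.2]
    - [[0,0,0],[0,-1,0],0.2]
    - [[0,0,0],[0,-1,0],0.2]
    - [[0,0,0],[0,-1,0],0.2]
    - [[0,0,0],[0,-1,0],0.2]
    - [[0,0,0],[0,-1,0],0.2]
    - [[-1,0,0],[0,0,0],0.2]
    - [[-1,0,0.2],[0,0,0],0.2]
    - [[-1,0,0.2],[0,0,0],0.2]
    - [[-1,0,0.2],[0,0,0],0.2]
    - [[0,0,0],[0,0,0],0.2]

```text
time: 46.2
tool_pos: [0.5464, -0.0874, 0.131]
tool_rot: [-0.494, 0.495, 0.505, -0.505]
contact_force: [0.3, 0.7, 0.4]
gripper_width: 0.401
```

Run:
```python
from tools import *
st(); off([.5343,-.097,.035],"handle")
f=grab("scene"); P=pts(f); cv2.imwrite("pics/s8.png",cv2.resize(f["img"][150:310,270:450],None,fx=4,fy=3.75,interpolation=2))
m=(P[...,2]>0.016)&(P[...,2]<0.045)&(P[...,0]>.42)&(P[...,0]<.64)&(P[...,1]>-.045)&(P[...,1]<.08)
n,l,s,c=cv2.connectedComponentsWithStats(m.astype(np.uint8))
for i in range(1,n):
    if s[i,4]>25: q=P[l==i]; print(c[i].round(),s[i,4],np.percentile(q[:,2],[5,50,95]).round(3),q.min(0).round(3),q.max(0).round(3))
```

```text
t 46.2 tcp [ 0.5464 -0.0874  0.131 ] psi 91.25 tilt [ 0.001 -0.001 -1.   ] F [0.3 0.7 0.4] g 0.401 q [-0.29 -0.03  1.87 -0.    1.3  -1.89]
handle p [ 0.5343 -0.097   0.035 ] tool units [-0.37  3.84  0.5 ]
[363. 208.] 215 [0.018 0.025 0.03 ] [ 0.434 -0.039  0.017] [0.473 0.064 0.034]
[354. 218.] 223 [0.018 0.025 0.03 ] [ 0.484 -0.04   0.016] [0.526 0.064 0.034]
[344. 229.] 336 [0.019 0.034 0.039] [ 0.532 -0.037  0.016] [0.574 0.068 0.043]
[333. 239.] 394 [0.019 0.033 0.037] [ 0.582 -0.036  0.016] [0.631 0.065 0.04 ]
```

View pics/s8.png

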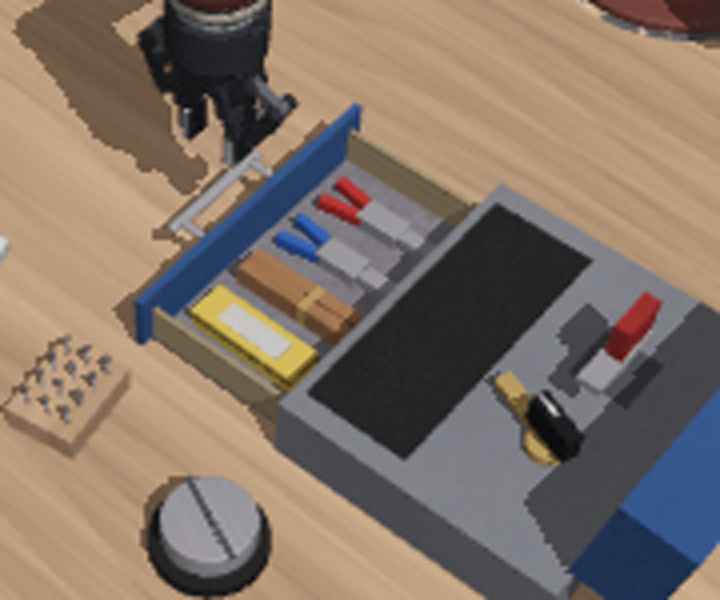

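All four tools lie flat in the drawer, in separate rows: red at crop (370,215), blue at (330,255), clamp at (300,295), case at (250,335). Heights agree. Pinch the handle and shut the drawer gently.

drive_tool:
  motion:
    - [[-0.37,0.3,0.5],[0,0,0],0.25]
    - [[0,0.8,0],[0,0,0],0.25]
    - [[0,0.8,0],[0,0,0],0.25]
    - [[0,0.8,0],[0,0,0],0.25]
    - [[0,0.7,0],[0,0,0],0.25]
    - [[0,0.4,0],[0,0,0],0.25]
    - [[0,0,0],[0,0,0],1]
    - [[0,0,0],[0,0,0],1]
    - [[0,0,0],[0,0,0],1]
    - [[0,0,0],[0,0,0],1]
    - [[0,0,0],[0,0,0],1]
    - [[0,0,0],[0,0,0],1]

```text
time: 47.45
tool_pos: [0.5335, -0.0946, 0.0345]
tool_rot: [0.494, -0.493, -0.506, 0.507]
contact_force: [-3.3, -0.5, -3.5]
gripper_width: 0.103
```

```bash
python3 -c "
from chest import *
st()"
```

```text
t 47.45 tcp [ 0.5335 -0.0946  0.0345] psi 91.43 tilt [-0.002  0.    -1.   ] F [-3.3 -0.5 -3.5] g 0.103 q [-0.31  0.07  1.95 -0.    1.13 -1.91]
```

drive_tool:
  motion:
    - [[0.2,0,0],[0,0,0],1]
    - [[0.35,0,0],[0,0,0],1]
    - [[0.45,0,0],[0,0,0],1]
    - [[0.5,0,0],[0,0,0],1]
    - [[0.5,0,0],[0,0,0],1]
    - [[0.5,0,0],[0,0,0],1]
    - [[0.5,0,0],[0,0,0],1]
    - [[0.5,0,0],[0,0,0],1]
    - [[0.5,0,0],[0,0,0],1]
    - [[0.4,0,0],[0,0,0],1]
    - [[0.3,0,0],[0,0,0],1]
    - [[0.25,0,0],[0,0,0],1]

```text
time: 48.65
tool_pos: [0.5305, 0.0297, 0.0346]
tool_rot: [0.494, -0.493, -0.506, 0.507]
contact_force: [-4.7, -3.1, -3.5]
gripper_width: 0.101
```

drive_tool:
  motion:
    - [[0.15,0,0],[0,0,0],1]
    - [[0.15,0,0],[0,0,0],1]
    - [[0.1,0,0],[0,0,0],1]
    - [[0,0,0],[0,0,0],1]
    - [[0,0,0],[0,0,0],1]

```text
time: 49.15
tool_pos: [0.5303, 0.0385, 0.0345]
tool_rot: [0.494, -0.494, -0.505, 0.507]
contact_force: [-4.5, -4.2, -2.9]
gripper_width: 0.1
```

```bash
python3 -c "
from chest import *
st()"
```

```text
t 49.15 tcp [0.5303 0.0385 0.0345] psi 91.44 tilt [-0.001 -0.002 -1.   ] F [-4.5 -4.2 -2.9] g 0.1 q [-0.07  0.04  1.97 -0.    1.13 -1.66]
```

drive_tool:
  motion:
    - [[0.1,0,0],[0,0,0],1]
    - [[0.1,0,0],[0,0,0],1]
    - [[0,0,0],[0,0,0],1]

```text
time: 49.45
tool_pos: [0.5303, 0.0386, 0.0346]
tool_rot: [0.491, -0.496, -0.503, 0.51]
contact_force: [-6.2, -23.3, -4.5]
gripper_width: 0.102
```

```bash
python3 -c "
from chest import *
st()"
```

```text
t 49.45 tcp [0.5303 0.0386 0.0346] psi 91.52 tilt [-0.002 -0.012 -1.   ] F [ -6.2 -23.3  -4.5] g 0.102 q [-0.06  0.04  1.97 -0.01  1.12 -1.65]
```

Drawer fully home: it stopped at a firm 23 N, 3.7 mm past where I first gripped it, which is the play. Release and return to the stay.

drive_tool:
  motion:
    - [[0,0,0],[0,0,0],0.25]
    - [[0,0,0],[0,0,0],0.25]
    - [[0,0,0],[0,0,0],0.25]
    - [[0,-0.5,0],[0,0,0],0.2]
    - [[0,-1,0],[0,0,0],0.2]
    - [[0,-1,0],[0,0,0],0.2]
    - [[0,-1,0],[0,0,0],0.2]
    - [[0,-1,0],[0,0,0],0.2]
    - [[0,-1,0],[0,0,0],0.2]
    - [[0,-1,0],[0,0,0],0]
    - [[0.9,0,0.2],[0,0,0],0]
    - [[0.9,0,0.2],[0,0,0],0]

```text
time: 50.65
tool_pos: [0.5212, 0.0901, 0.2003]
tool_rot: [-0.493, 0.495, 0.508, -0.504]
contact_force: [1.1, -0.2, -0.4]
gripper_width: 0.498
```

drive_tool:
  motion:
    - [[0.9,0,0.2],[0,0,0],0]
    - [[0.9,0,0.2],[0,0,0],0]
    - [[0.9,0,0.2],[0,0,0],0]
    - [[0.9,0,0.2],[0,0,0],0]
    - [[0.9,0,0.2],[0,0,0],0]
    - [[0.9,0,0.2],[0,0,0],0]
    - [[0.9,0,0.2],[0,0,0],0]
    - [[0,0,0],[0,0,0],0]
    - [[0,0,0],[0,0,0],0]

```text
time: 51.55
tool_pos: [0.4809, 0.2462, 0.1982]
tool_rot: [-0.493, 0.493, 0.507, -0.506]
contact_force: [0.7, -0.2, 0.5]
gripper_width: 0.497
```

Run:
```python
from chest import *
st(); off([.4820,.2485,.1320])
f=grab("scene"); P=pts(f)
m=(P[...,2]>0.046)&(P[...,2]<0.062)&(P[...,0]>.46)&(P[...,0]<.6)&(P[...,1]>.01)&(P[...,1]<.06)
print(cv2.minAreaRect((P[m][:,:2]*1000).astype(np.float32)))
```

```text
t 51.55 tcp [0.4809 0.2462 0.1982] psi 91.52 tilt [ 0.002  0.001 -1.   ] F [ 0.7 -0.2  0.5] g 0.497 q [ 0.34 -0.13  1.85  0.    1.42 -1.26]
 p [0.482  0.2485 0.132 ] tool units [ 0.09  2.65 -0.04]
((531.9374389648438, 45.18330001831055), (109.00830078125, 25.492265701293945), 0.6125680804252625)
```

drive_tool:
  motion:
    - [[0.09,0.8,-0.04],[0,0,0],0]
    - [[0,0.8,0],[0,0,0],0]
    - [[0,0.7,0],[0,0,0],0]
    - [[0,0.35,0],[0,0,0],0]
    - [[0,0,0],[0,0,0],1]
    - [[0,0,0],[0,0,0],1]
    - [[0,0,0],[0,0,0],1]
    - [[0,0,0],[0,0,0],1]
    - [[0,0,0],[0,0,0],1]
    - [[0,0,0],[0,0,0],1]
    - [[0,0,0],[0,0,0],1]

```text
time: 52.7
tool_pos: [0.4821, 0.2482, 0.1319]
tool_rot: [-0.494, 0.494, 0.507, -0.506]
contact_force: [-1.1, 6.0, 0.0]
gripper_width: 0.15
```

drive_tool:
  motion:
    - [[0,0.2,0],[0,0,0],1]
    - [[0,0.2,0],[0,0,0],1]
    - [[0,0.2,0],[0,0,0],1]
    - [[0,0.2,0],[0,0,0],1]
    - [[0,0.2,0],[0,0,0],1]
    - [[0,0.2,0],[0,0,0],1]
    - [[0,0.1,0],[0,0,0],1]
    - [[0,0,0],[0,0,0],1]

```text
time: 53.5
tool_pos: [0.4822, 0.2482, 0.0987]
tool_rot: [-0.494, 0.494, 0.507, -0.505]
contact_force: [0.5, 7.2, -1.5]
gripper_width: 0.15
```

```bash
python3 -c "
from chest import *
st()"
```

```text
t 53.5 tcp [0.4822 0.2482 0.0987] psi 91.43 tilt [ 0.001  0.001 -1.   ] F [ 0.5  7.2 -1.5] g 0.15 q [ 0.34 -0.02  1.92  0.    1.24 -1.26]
```

drive_tool:
  motion:
    - [[0,0.1,0],[0,0,0],1]
    - [[0,0.1,0],[0,0,0],1]
    - [[0,0,0],[0,0,0],1]

```text
time: 53.8
tool_pos: [0.4822, 0.2483, 0.0968]
tool_rot: [-0.494, 0.494, 0.507, -0.506]
contact_force: [-7.6, 1.6, 15.1]
gripper_width: 0.154
```

Run:
```python
from chest import *
st()
for n in("scene","side"):
    f=grab(n); P=pts(f); hsv=cv2.cvtColor(f["img"],cv2.COLOR_BGR2HSV)
    m=(hsv[...,0]<9)&(hsv[...,1]>150)&(abs(P[...,0]-.482)<.04)&(abs(P[...,1]-.25)<.04)&(P[...,2]>.08)
    print(n,m.sum(),np.percentile(P[m][:,2],[5,50,90,98]).round(4))
```

```text
t 53.8 tcp [0.4822 0.2483 0.0968] psi 91.44 tilt [ 0.     0.001 -1.   ] F [-7.6  1.6 15.1] g 0.154 q [ 0.34 -0.02  1.92  0.    1.24 -1.26]
scene 74 [0.0904 0.1179 0.1228 0.1245]
side 33 [0.0889 0.1082 0.1219 0.1243]
```

drive_tool:
  motion:
    - [[0,0.1,0],[0,0,0],1]
    - [[0,0,0],[0,0,0],1]

```text
time: 54.1
tool_pos: [0.4823, 0.2484, 0.0967]
tool_rot: [-0.494, 0.493, 0.506, -0.506]
contact_force: [-15.6, 0.5, 27.1]
gripper_width: 0.147
```

drive_tool:
  motion:
    - [[0,0,0],[0,0,0],0.2]
    - [[0,0,0],[0,0,0],0.2]
    - [[0,0,0],[0,0,0],0.1]
    - [[0,0,0],[0,0,0],0]
    - [[0,-1,0],[0,0,0],0]
    - [[0,-1,0],[0,0,0],0]
    - [[0,-1,0],[0,-1,0],0]
    - [[0,0,0],[0,-1,0],0]
    - [[0,0,0],[0,-1,0],0]
    - [[0,0,0],[0,-1,0],0]
    - [[0,0,0],[0,-1,0],0]
    - [[0,0,0],[0,-1,0],0]

```text
time: 55.3
tool_pos: [0.4814, 0.2472, 0.1653]
tool_rot: [0.345, -0.345, -0.617, 0.618]
contact_force: [0.2, 0.1, 0.4]
gripper_width: 0.494
```

drive_tool:
  motion:
    - [[0,0,0],[0,-1,0],0]
    - [[0,0,0],[0,-1,0],0]
    - [[0,0,0],[0,-1,0],0]
    - [[0,0,0],[0,-1,0],0]
    - [[0,0,0],[0,-1,0],0]
    - [[0,0,0],[0,-1,0],0]
    - [[0,0,0],[0,-1,0],0]
    - [[0,0,0],[0,-0.7,0],0]
    - [[0,0,0],[0,0,0],0]

```text
time: 56.2
tool_pos: [0.4814, 0.2473, 0.1654]
tool_rot: [0.124, -0.123, -0.696, 0.697]
contact_force: [0.5, -0.1, 0.5]
gripper_width: 0.501
```

Run:
```python
from chest import *
st(); off([.5711,.2511,.099])
f=grab("scene"); P=pts(f)
m=(P[...,2]>0.113)&(P[...,2]<0.128)&(abs(P[...,0]-.572)<.035)&(abs(P[...,1]-.25)<.03)
print(m.sum(),cv2.minAreaRect((P[m][:,:2]*1000).astype(np.float32)))
m=(P[...,2]>0.113)&(P[...,2]<0.128)&(abs(P[...,0]-.482)<.03)&(abs(P[...,1]-.25)<.03)
print(m.sum(),np.percentile(P[m][:,2],[50,90]))
```

```text
t 56.2 tcp [0.4814 0.2473 0.1654] psi 159.91 tilt [-0.001 -0.001 -1.   ] F [ 0.5 -0.1  0.5] g 0.501 q [ 0.34 -0.1   1.87 -0.    1.37 -2.45]
 p [0.5711 0.2511 0.099 ] tool units [-3.32  2.65 -1.38]
96 ((571.2874145507812, 251.1822967529297), (44.766876220703125, 17.363693237304688), 73.26564025878906)
73 [0.12005288 0.12303713]
```

drive_tool:
  motion:
    - [[-0.83,0,-0.345],[0,0,0],0]
    - [[-0.83,0,-0.345],[0,0,0],0]
    - [[-0.83,0,-0.345],[0,0,0],0]
    - [[-0.83,0,-0.345],[0,0,0],0]
    - [[0,0.8,0],[0,0,0],0]
    - [[0,0.8,0],[0,0,0],0]
    - [[0,0.7,0],[0,0,0],0]
    - [[0,0.35,0],[0,0,0],0]
    - [[0,0,0],[0,0,0],0]

```text
time: 57.15
tool_pos: [0.5701, 0.2511, 0.0977]
tool_rot: [0.125, -0.122, -0.696, 0.697]
contact_force: [-0.8, 1.0, -0.5]
gripper_width: 0.501
```

drive_tool:
  motion:
    - [[0,0,0],[0,0,0],1]
    - [[0,0,0],[0,0,0],1]
    - [[0,0,0],[0,0,0],1]
    - [[0,0,0],[0,0,0],1]
    - [[0,0,0],[0,0,0],1]
    - [[0,0,0],[0,0,0],1]
    - [[0,0,0],[0,0,0],1]

```text
time: 57.85
tool_pos: [0.5718, 0.252, 0.1014]
tool_rot: [-0.123, 0.123, 0.697, -0.696]
contact_force: [-2.8, 0.7, 5.9]
gripper_width: 0.149
```

```bash
python3 -c "
from chest import *
st()"
```

```text
t 57.85 tcp [0.5718 0.252  0.1014] psi 159.93 tilt [ 0.001  0.001 -1.   ] F [-2.8  0.7  5.9] g 0.149 q [ 0.3   0.16  1.72  0.    1.26 -2.5 ]
```

drive_tool:
  motion:
    - [[0,0,0],[0,1,0],1]
    - [[0,0,0],[0,1,0],1]
    - [[0,0,0],[0,1,0],1]
    - [[0,0,0],[0,1,0],1]
    - [[0,0,0],[0,1,0],1]
    - [[0,0,0],[0,1,0],1]
    - [[0,0,0],[0,1,0],1]
    - [[0,0,0],[0,1,0],1]
    - [[0,0,0],[0,1,0],1]
    - [[0,0,0],[0,1,0],1]
    - [[0,0,0],[0,1,0],1]
    - [[0,0,0],[0,1,0],1]

```text
time: 59.05
tool_pos: [0.5727, 0.2507, 0.1014]
tool_rot: [-0.455, 0.457, 0.541, -0.54]
contact_force: [-1.0, -2.5, 3.8]
gripper_width: 0.149
```

drive_tool:
  motion:
    - [[0,0,0],[0,0.8,0],1]
    - [[0,0,0],[0,0.6,0],1]
    - [[0,0,0],[0,0.5,0],1]
    - [[0,0,0],[0,0.4,0],1]
    - [[0,0,0],[0,0,0],1]
    - [[0,0,0],[0,0,0],1]

```text
time: 59.65
tool_pos: [0.5727, 0.2505, 0.1014]
tool_rot: [-0.504, 0.507, 0.494, -0.494]
contact_force: [-0.8, -3.8, 5.0]
gripper_width: 0.149
```

```bash
python3 -c "
from chest import *
st(); print(manip.state()['ft_torque'])"
```

```text
t 59.65 tcp [0.5727 0.2505 0.1014] psi 88.69 tilt [ 0.003 -0.003 -1.   ] F [-0.8 -3.8  5. ] g 0.149 q [ 0.3   0.16  1.72 -0.    1.26 -1.25]
[-0.69191346  0.23662276  1.41957517]
```

Knob back at its locked stop (1.4 N m resisting). Release, rise clear and measure the hood handle.

drive_tool:
  motion:
    - [[0,0,0],[0,-0.3,0],1]
    - [[0,0,0],[0,0,0],0.1]
    - [[0,0,0],[0,0,0],0.1]
    - [[0,0,0],[0,0,0],0.1]
    - [[0,0,0],[0,0,0],0.1]
    - [[0,-1,0],[0,0,0],0.1]
    - [[0,-1,0],[0,-0.25,0],0.1]
    - [[0,-1,0],[0,0,0],0.1]
    - [[0,-1,0],[0,0,0],0.1]
    - [[0,-1,0],[0,0,0],0.1]
    - [[0,-1,0],[0,0,0],0.1]
    - [[0,-1,0],[0,0,0],0.1]

```text
time: 60.85
tool_pos: [0.5713, 0.2516, 0.2756]
tool_rot: [0.495, -0.495, -0.505, 0.505]
contact_force: [0.2, 0.2, -1.1]
gripper_width: 0.451
```

Run:
```python
from chest import *
st()
C=np.array([.5272,.20205]); ex=np.array([-.0236,.9997]); ey=np.array([-.9997,-.0236])
for n in("scene","side"):
    f=grab(n); P=pts(f)
    X=(P[...,:2]-C)@ex; Y=(P[...,:2]-C)@ey
    m=(P[...,2]>0.205)&(P[...,2]<0.26)&(abs(Y)<.03)&(X>.12)&(X<.26)
    print(n,m.sum(),"x",np.percentile(X[m],[2,50,98]).round(4),"z",np.percentile(P[m][:,2],[2,50,98]).round(4))
    hsv=cv2.cvtColor(f["img"],cv2.COLOR_BGR2HSV)
    k=(P[...,2]>0.113)&(P[...,2]<0.128)&(abs(P[...,0]-.572)<.035)&(abs(P[...,1]-.25)<.03)
    print("knob",k.sum(),cv2.minAreaRect((P[k][:,:2]*1000).astype(np.float32)))
    k=(P[...,2]>0.113)&(P[...,2]<0.16)&(abs(P[...,0]-.482)<.03)&(abs(P[...,1]-.25)<.03); print("stay top",np.percentile(P[k][:,2],[50,95]).round(4))
    if n=="scene": cv2.imwrite("pics/s9.png",cv2.resize(f["img"][190:320,340:500],None,fx=4.5,fy=4.5,interpolation=2))
off(np.r_[C+ex*.1997,.30])
```

```text
t 60.85 tcp [0.5713 0.2516 0.2756] psi 91.16 tilt [-0.  0. -1.] F [ 0.2  0.2 -1.1] g 0.451 q [ 0.3   0.03  1.56  0.    1.55 -1.3 ]
scene 95 x [0.178  0.1838 0.1888] z [0.2282 0.2325 0.2369]
knob 89 ((570.952392578125, 251.26910400390625), (46.50143814086914, 13.95683765411377), 1.072330117225647)
stay top [0.1202 0.1231]
side 51 x [0.1735 0.1792 0.1873] z [0.2248 0.2327 0.2383]
knob 61 ((571.7391357421875, 248.845703125), (45.38822555541992, 20.981822967529297), 4.241039752960205)
stay top [0.1194 0.1244]
 p [0.5225 0.4017 0.3   ] tool units [ 6.02 -0.81  1.9 ]
```

View pics/s9.png

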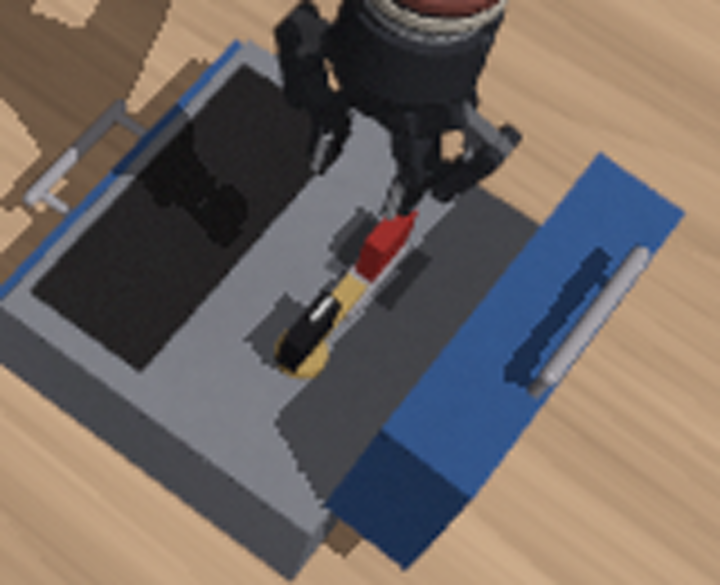

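Locked as asked: the knob bar (crop (310,330), 1.1° against the chest's 1.35°) has its brass tongue over the stay's foot, and the stay is down (top 121 mm). The hood handle is at crop (600,320), chest x of about 184 mm and z of about 230 mm. That lies on its 168 mm circle at roughly 94° of hood angle. Approach and pinch it.

drive_tool:
  motion:
    - [[0.91,0,0.3],[0,0,0],0]
    - [[0.91,0,0.3],[0,0,0],0]
    - [[0.91,0,0.3],[0,0,0],0]
    - [[0.91,0,0.3],[0,0,0],0]
    - [[0.91,0,0.3],[0,0,0],0]
    - [[0.89,0,0.3],[0,0,0],0]
    - [[0,0,0],[0,0,0],0]
    - [[0,0,0],[0,0,0],0]

```text
time: 61.75
tool_pos: [0.5232, 0.3864, 0.2734]
tool_rot: [0.495, -0.495, -0.505, 0.506]
contact_force: [1.0, -0.1, 0.3]
gripper_width: 0.502
```

Run:
```python
from chest import *
st(); off([.5228,.3864,.218])
r=rot(); p=manip.state()["tool_pos"]; f=grab("wrist"); T=f["T_tool_cam"];K=f["camera_matrix"]; g=f["img"].copy()
for q in ([.5228,.3864,.230],[.4828,.3855,.230],[.5028,.386,.230]):
    c=np.linalg.inv(T)@np.r_[r.inv().apply(np.array(q)-p),1]; th=np.arctan2(np.hypot(*c[:2]),c[2]); e=c[:2]/np.hypot(*c[:2])*th*K[0,0]; u=(e+K[:2,2]); print("pred",u.round(0)); cv2.circle(g,tuple(int(a) for a in u),3,(0,255,0),-1)
cv2.imwrite("pics/w9.png",g)
```

```text
t 61.75 tcp [0.5232 0.3864 0.2734] psi 91.22 tilt [-0.001 -0.001 -1.   ] F [ 1.  -0.1  0.3] g 0.502 q [ 0.52  0.09  1.5  -0.    1.55 -1.07]
 p [0.5228 0.3864 0.218 ] tool units [0.   2.22 0.01]
pred [323. 223.]
pred [323. 162.]
pred [323. 193.]
```

View pics/w9.png

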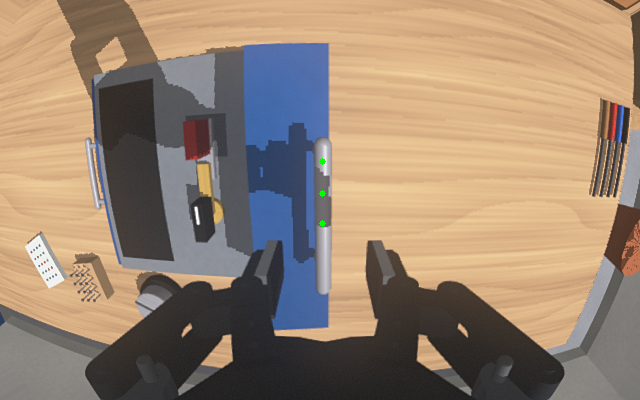

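The predicted points land on the handle bar (column 323, rows 140–293), centred between the fingers. Descend and pinch.

drive_tool:
  motion:
    - [[0,0.7,0],[0,0,0],0]
    - [[0,0.7,0],[0,0,0],0]
    - [[0,0.5,0],[0,0,0],0]
    - [[0,0.3,0],[0,0,0],0]
    - [[0,0,0],[0,0,0],1]
    - [[0,0,0],[0,0,0],1]
    - [[0,0,0],[0,0,0],1]
    - [[0,0,0],[0,0,0],1]
    - [[0,0,0],[0,0,0],1]
    - [[0,0,0],[0,0,0],1]
    - [[0,0,0],[0,0,0],1]

```text
time: 62.9
tool_pos: [0.5239, 0.3866, 0.2203]
tool_rot: [-0.495, 0.495, 0.505, -0.505]
contact_force: [-0.6, -0.3, 1.3]
gripper_width: 0.094
```

Run:
```python
from chest import *
st()
C=np.array([.5272,.20205]); ex=np.array([-.0236,.9997])
p=manip.state()["tool_pos"]; x=(p[:2]-C)@ex; c=np.clip((x-.120)/.1682,-1,1); th=180-np.degrees(np.arccos(c)); print("x",x,"theta",th,"bar z",.075+.1682*np.sin(np.radians(th)))
t=np.radians(np.r_[np.arange(th,22,-5.0),18]); dx=-.1682*np.diff(np.cos(t)); dz=.1682*np.diff(np.sin(t))
for a,b,d in zip(dx/.025,-dz/.025,np.degrees(t[1:])): print(round(d,1),round(a,2),round(b,2))
```

```text
t 62.9 tcp [0.5239 0.3866 0.2203] psi 91.18 tilt [ 0.001  0.    -1.   ] F [-0.6 -0.3  1.3] g 0.094 q [ 0.52  0.12  1.56 -0.    1.46 -1.07]
x 0.1845791301143375 theta 112.57810564491606 bar z 0.2303086473885967
107.6 -0.55 -0.2
102.6 -0.57 -0.15
97.6 -0.58 -0.1
92.6 -0.58 -0.05
87.6 -0.59 -0.0
82.6 -0.58 0.05
77.6 -0.58 0.1
72.6 -0.57 0.15
67.6 -0.55 0.2
62.6 -0.53 0.25
57.6 -0.51 0.29
52.6 -0.48 0.34
47.6 -0.45 0.38
42.6 -0.42 0.41
37.6 -0.38 0.45
32.6 -0.34 0.48
27.6 -0.29 0.51
22.6 -0.25 0.53
18.0 -0.19 0.5
```

drive_tool:
  motion:
    - [[-0.55,-0.2,0],[0,0,0],1]
    - [[-0.57,-0.15,0],[0,0,0],1]
    - [[-0.58,-0.1,0],[0,0,0],1]
    - [[-0.58,-0.05,0],[0,0,0],1]
    - [[-0.59,0,0],[0,0,0],1]
    - [[-0.58,0.05,0],[0,0,0],1]
    - [[-0.58,0.1,0],[0,0,0],1]
    - [[-0.57,0.15,0],[0,0,0],1]
    - [[0,0,0],[0,0,0],1]

```text
time: 63.8
tool_pos: [0.5267, 0.2703, 0.2282]
tool_rot: [-0.494, 0.496, 0.506, -0.504]
contact_force: [-2.9, -3.4, 8.3]
gripper_width: 0.101
```

Run:
```python
from chest import *
st()
C=np.array([.5272,.20205]); ex=np.array([-.0236,.9997]); p=manip.state()["tool_pos"]; x=(p[:2]-C)@ex; print("x",x.round(4),"r for bar at tcp+.010",np.hypot(x-.12,p[2]+.010-.075).round(4))
```

```text
t 63.8 tcp [0.5267 0.2703 0.2282] psi 91.12 tilt [ 0.003  0.    -1.   ] F [-2.9 -3.4  8.3] g 0.101 q [ 0.35 -0.02  1.7  -0.    1.47 -1.24]
x 0.0683 r for bar at tcp+.010 0.1712
```

drive_tool:
  motion:
    - [[-0.53,0.22,0],[0,0,0],1]
    - [[-0.53,0.25,0],[0,0,0],1]
    - [[-0.51,0.29,0],[0,0,0],1]
    - [[-0.48,0.34,0],[0,0,0],1]
    - [[-0.45,0.38,0],[0,0,0],1]
    - [[-0.42,0.41,0],[0,0,0],1]
    - [[-0.38,0.45,0],[0,0,0],1]
    - [[0,0,0],[0,0,0],1]

```text
time: 64.6
tool_pos: [0.5284, 0.1847, 0.1677]
tool_rot: [0.493, -0.497, -0.503, 0.507]
contact_force: [-1.9, -14.1, 7.7]
gripper_width: 0.098
```

Run:
```python
from chest import *
st()
C=np.array([.5272,.20205]); ex=np.array([-.0236,.9997]); p=manip.state()["tool_pos"]; x=(p[:2]-C)@ex; print("x",x.round(4),"r for bar at tcp+.010",np.hypot(x-.12,p[2]+.010-.075).round(4))
```

```text
t 64.6 tcp [0.5284 0.1847 0.1677] psi 91.13 tilt [ 0.001 -0.008 -1.   ] F [ -1.9 -14.1   7.7] g 0.098 q [ 0.21 -0.05  1.83 -0.01  1.37 -1.38]
x -0.0174 r for bar at tcp+.010 0.1716
```

drive_tool:
  motion:
    - [[-0.44,0.48,0],[0,0,0],1]
    - [[-0.29,0.51,0],[0,0,0],1]
    - [[-0.25,0.53,0],[0,0,0],1]
    - [[0,0,0],[0,0,0],1]

```text
time: 65.0
tool_pos: [0.5298, 0.1618, 0.128]
tool_rot: [0.493, -0.497, -0.504, 0.505]
contact_force: [5.1, -6.8, -0.6]
gripper_width: 0.096
```

Run:
```python
from chest import *
st()
C=np.array([.5272,.20205]); ex=np.array([-.0236,.9997]); p=manip.state()["tool_pos"]; x=(p[:2]-C)@ex; print("x",x.round(4),"r for bar at tcp+.010",np.hypot(x-.12,p[2]+.010-.075).round(4))
```

```text
t 65.0 tcp [0.5298 0.1618 0.128 ] psi 91.05 tilt [ 0.004 -0.004 -1.   ] F [ 5.1 -6.8 -0.6] g 0.096 q [ 0.16 -0.03  1.88 -0.01  1.29 -1.42]
x -0.0403 r for bar at tcp+.010 0.1722
```

drive_tool:
  motion:
    - [[-0.1,0.2,0],[0,0,0],1]
    - [[-0.06,0.2,0],[0,0,0],1]
    - [[0,0.1,0],[0,0,0],1]
    - [[0,0,0],[0,0,0],1]

```text
time: 65.4
tool_pos: [0.529, 0.1575, 0.1165]
tool_rot: [0.493, -0.497, -0.504, 0.507]
contact_force: [0.2, -11.1, 3.8]
gripper_width: 0.094
```

Run:
```python
from chest import *
st()
C=np.array([.5272,.20205]); ex=np.array([-.0236,.9997]); p=manip.state()["tool_pos"]; x=(p[:2]-C)@ex; print("x",x.round(4))
```

```text
t 65.4 tcp [0.529  0.1575 0.1165] psi 91.21 tilt [ 0.001 -0.006 -1.   ] F [  0.2 -11.1   3.8] g 0.094 q [ 0.16 -0.02  1.89 -0.01  1.28 -1.43]
x -0.0446
```

drive_tool:
  motion:
    - [[-0.08,0.1,0],[0,0,0],1]
    - [[0,0.1,0],[0,0,0],1]
    - [[0,0.1,0],[0,0,0],1]
    - [[0,0,0],[0,0,0],1]

```text
time: 65.8
tool_pos: [0.5292, 0.1565, 0.1131]
tool_rot: [0.493, -0.496, -0.504, 0.507]
contact_force: [-11.9, -10.1, 21.5]
gripper_width: 0.101
```

Run:
```python
from chest import *
st()
C=np.array([.5272,.20205]); ex=np.array([-.0236,.9997]); ey=np.array([-.9997,-.0236])
for n in("scene","side"):
    f=grab(n); P=pts(f); X=(P[...,:2]-C)@ex; Y=(P[...,:2]-C)@ey; hsv=cv2.cvtColor(f["img"],cv2.COLOR_BGR2HSV)
    m=(hsv[...,0]>104)&(hsv[...,0]<126)&(hsv[...,1]>120)&(abs(Y)<.13)&(X>.0)&(X<.13)&(P[...,2]>.12)
    for a in(.02,.05,.08,.11):
        k=m&(abs(X-a)<.012); print(n,a,k.sum(),np.median(P[k][:,2]).round(4) if k.any() else "")
```

```text
t 65.8 tcp [0.5292 0.1565 0.1131] psi 91.25 tilt [ 0.    -0.005 -1.   ] F [-11.9 -10.1  21.5] g 0.101 q [ 0.16 -0.02  1.89 -0.01  1.27 -1.44]
scene 0.02 647 0.1343
scene 0.05 673 0.1343
scene 0.08 691 0.1344
scene 0.11 485 0.1343
side 0.02 257 0.135
side 0.05 214 0.1348
side 0.08 236 0.1349
side 0.11 133 0.1344
```

The hood top is level at 134–135 mm across its depth (75 + 60 expected), with 21 N resisting, so it is shut. One last nudge, then release, retreat and check.

drive_tool:
  motion:
    - [[0,0.08,0],[0,0,0],1]
    - [[0,0,0],[0,0,0],1]
    - [[0,0,0],[0,0,0],0.4]
    - [[0,0,0],[0,0,0],0.4]
    - [[0,0,0],[0,0,0],0.4]
    - [[0,-0.4,0],[0,0,0],0.4]
    - [[0,-0.8,0],[0,0,0],0.4]
    - [[0,-1,0],[0,0,0],0.4]
    - [[0,-1,0],[0,0,0],0.4]
    - [[-0.8,-1,0],[0,0,0],0.4]
    - [[-0.8,-1,0],[0,0,0],0.4]
    - [[-0.8,-1,0],[0,0,0],0.4]

```text
time: 67.1
tool_pos: [0.5293, 0.0982, 0.2626]
tool_rot: [-0.495, 0.495, 0.505, -0.505]
contact_force: [0.9, -0.1, -1.1]
gripper_width: 0.298
```

drive_tool:
  motion:
    - [[-0.8,0,0.8],[0,0,0],0.4]
    - [[-0.8,0,0.8],[0,0,0],0.4]
    - [[-0.8,0,0.8],[0,0,0],0.4]
    - [[-0.8,0,0.8],[0,0,0],0.4]
    - [[0,0,0],[0,0,0],0.4]
    - [[0,0,0],[0,0,0],0.4]

```text
time: 67.7
tool_pos: [0.4512, 0.0169, 0.2617]
tool_rot: [-0.495, 0.495, 0.505, -0.505]
contact_force: [0.3, -0.7, -0.0]
gripper_width: 0.297
```

Run:
```python
from tools import *
st()
C=np.array([.5272,.20205]); ex=np.array([-.0236,.9997]); ey=np.array([-.9997,-.0236])
for n in("scene","side"):
    f=grab(n); P=pts(f); X=(P[...,:2]-C)@ex; Y=(P[...,:2]-C)@ey; hsv=cv2.cvtColor(f["img"],cv2.COLOR_BGR2HSV)
    m=(hsv[...,0]>104)&(hsv[...,0]<126)&(hsv[...,1]>120)&(abs(Y)<.13)&(X>-.01)&(X<.13)&(P[...,2]>.12)
    print(n,"hood",[np.median(P[m&(abs(X-a)<.012)][:,2]).round(4) for a in(.02,.05,.08,.11)])
    k=(P[...,2]>0.046)&(P[...,2]<0.062)&(abs(Y)<.06)&(X<-.14)&(X>-.21); print("handle x",np.percentile(X[k],[2,98]).round(4))
    objs(f,P)
    for nm,x,y in(("block",.745,-.058),("vise",.769,.108)):
        q=P[(P[...,2]>.03)&(P[...,2]<.06)&(np.hypot(P[...,0]-x,P[...,1]-y)<.07)]; print(nm,q.mean(0).round(3))
    if n=="scene": cv2.imwrite("pics/end.png",f["img"])
```

```text
t 67.7 tcp [0.4512 0.0169 0.2617] psi 91.12 tilt [ 0.001  0.    -1.   ] F [ 0.3 -0.7 -0. ] g 0.297 q [-0.13 -0.4   1.96  0.    1.58 -1.72]
scene hood [np.float64(0.1342), np.float64(0.1345), np.float64(0.1345), np.float64(0.1344)]
handle x [-0.1682 -0.1424]
obj px [224. 154.] n 277 hue 66.0 ztop 0.025 c [ 596.6 -513.8] size [105.  39.] ang 13.1
obj px [253. 224.] n 799 hue 14.0 ztop 0.017 c [ 733.2 -219.1] size [113.  87.] ang 25.2
block [ 0.746 -0.054  0.038]
vise [0.768 0.107 0.048]
side hood [np.float64(0.1351), np.float64(0.1349), np.float64(0.1348), np.float64(0.1349)]
handle x [-0.1712 -0.1431]
obj px [375. 213.] n 698 hue None ztop 0.018 c [ 733.  -221.5] size [115.  85.] ang 25.2
obj px [423. 293.] n 427 hue 67.0 ztop 0.027 c [ 596.  -516.9] size [104.  35.] ang 11.4
block [ 0.74  -0.061  0.039]
vise [0.759 0.097 0.047]
```

View pics/end.png

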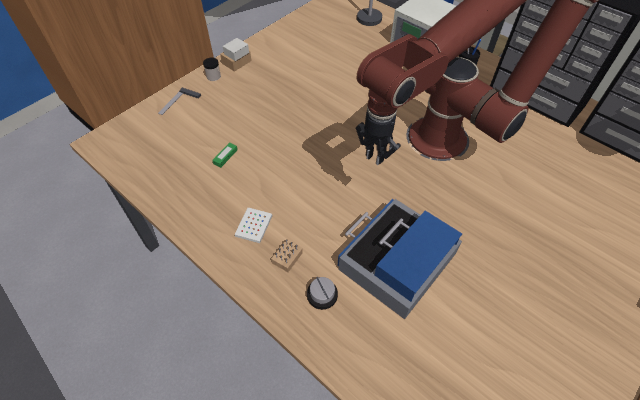

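The hood is shut at (418,255), the drawer is shut with its handle at (357,224), and all four tools are off the bench. The tray, bur block, vise and green look-alike stand where they were. The robot touches nothing, so I'm handing in.

```bash
python3 -c "
from plant import manip
print(manip.job_done(), manip.state()['time'])"
```

```text
the job is handed in; nothing more can be done
the job is handed in; nothing more can be done
```

I finished the job in the order asked and handed it in at about 68 s of the 208 s allowed; no verdict was reported. I turned the knob free, lifted the stay and pulled the drawer out. The yellow case, red pliers, blue pliers and ring clamp went in flat, side by side. Then I pushed the drawer home, pressed the stay down, turned the knob back over it and closed the hood.

**Last checks:**
- **Drawer:** it came to a firm stop against 23 N, 3.7 mm past where it first stood.
- **Stay:** it went down 35 mm, and the top of its plate measured about 121 mm.
- **Knob:** it is back at its stop with the brass tongue over the stay's foot; the bar lies at 1.1° against the chest's 1.35°.
- **Hood:** its top is level at 134–135 mm, where 135 mm is expected.
- **Bench:** the tray, bur block, vise and green look-alike case stand where they were, to within the camera error.
- **Robot:** nothing was touching it at hand-in.

**What disagreed or could not be checked:**
- **Hood handle path:** the handle swung about 3 mm wider than its stated 168 mm radius, and I followed it by feel.
- **Pliers angles:** the first readings were off by several degrees, so I measured them again before gripping.
- **After closing:** I could not see the tools once the drawer was shut, or the knob and stay once the hood was down.
- **Expected disturbances:** I noticed no knocked tool and no slackening grip.

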